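# Pack the bottle sizes into the case in order of height

## Robot

A 6-joint arm with a two-finger parallel gripper is mounted at the origin on the work surface. World frame = base frame: x ahead of the robot, y to its left, z up, the work surface at z = 0. Lengths are in m, angles in degrees, forces in N, time in s.
With the tool pointing down it reaches from about 0.3 to 0.75 m from the base axis. Payload 8.5 kg.
Tool frame: the origin (TCP) lies at the very end of the fingers, on their centre line; the grasp point (between the pads) lies 19 mm behind it; y points along the fingers, x is the direction in which the jaws open and shut, and the axes are right-handed (so a half turn about y gives the same grasp; the last joint's range is limited). The gripper opens to 88 mm and grips with 3 to 60 N. Pads are 18 mm wide; open, the fingers measure 123 mm over their backs; the gripper's body (75 mm by 187 mm) begins 45 mm behind the grasp point.
Start: joints at [58.654, 21.807, 74.336, -0, 83.858, -12.336], TCP at [0.179, 0.52, 0.239] pointing down, gripper open.
Joint ranges: [-178.18, 178.18], [-50.72, 133.34], [12.68, 142.11], [-81.47, 261.47], [9.98, 163.14], [-165.26, 165.26]. Speed limits (degrees/s): [136.94, 136.94, 180, 180, 180, 180].

## Interface

Orientations are given as a 3x3 rotation matrix whose columns are the frame's x, y, z axes.
In Python, from workcell import * gives the robot as it stands.
- The arm moves only by the tool drive_tool, never from a script. Its argument "targets" is a list that holds one entry, the list of rows, each a list of 5 numbers: the closure, from -1 (fully open) to 1 (shut), then the shift along the tool's x, y, z in mm, then the turn about the tool's y in rad. A call has 1 to 20 rows; each row shifts and turns the commanded pose from where the row before left it, along the tool's axes as they then stand; what a row does not reach is not made up. A row lasts 1/12 s, in which the tool goes at most 41.7 mm and 7.16 degrees, less where a joint would pass 70% of its speed; a pose out of reach is approached as far as the arm can. A call with a gripper value outside its range is refused whole. The fingers move at their own pace and stop on an object; "newtons" is the grip in N (left out, the last holds). Time passes only in rows, so rows that do not move let the fingers close. It gives the time, the measured TCP pose, the force and the opening at its end, in the units of the state.
- state(): the state, without advancing time (a new reading comes with each control period).
- camera(name): name is "scene" or "top" or "wrist"; returns a dict with "pixels" (400x640x3 uint8, blue, green, red), "K" (3x3 intrinsics, pixels), "rvec" (rotation vector, rad) and "tvec" (3), from world to camera coordinates, as OpenCV has them. Camera axes: x right, y down, z forward; pixel columns grow to the right and rows downward; lengths in m; the calibration is good to about 2 mm. A picture is of the moment at which its call begins. There is no depth.
- hand_in(): hands the job in, once; it reports no verdict.
The state is a dict: "clock": time; "joints": joint angles; "joint_velocities": joint speeds; "tau": joint torques, N m; "eef_pos": TCP position; "ee_rot": TCP orientation; "contact_force": force on the tool from outside, world axes, zero at the start; "wrist_torque": the same for the moment, N m; "grip_width": finger opening in m.
Only numpy, scipy, OpenCV 4.12 (cv2) and the standard library are available. Lean on these libraries where they do the work, as an engineer would, in place of code of your own. Each camera call takes 0.05 s, during which the arm holds its last target.

## Task

Pack the four wine bottles upright into the empty wooden case, one to a cell, in order of height: the tallest in the cell at the end where the corkscrew lies, then going down to the shortest at the end where the steel coaster lies. The cork pads in the cells are of different heights, so lower each bottle gently until you feel it stand on its pad before you let go; do not drop a bottle or knock one over, and leave the corkscrew and the coaster where they lie.

Things in the scene. Friction and masses are not known exactly. Their poses are not given: they have to be found in the camera images.
- bottle_a: the tallest of four full, closed wine bottles of one shape (dark green glass, plain cream label, dark red capsule), standing upright on the table: 242 mm tall, body 60 mm across up to 138 mm above its foot, then shoulders, then a straight neck 28 mm across from 188 mm up to the top; about 0.75 kg. Loose. Origin at the centre of its underside, z up along the bottle.
- bottle_b: the second tallest of four full, closed wine bottles of one shape (dark green glass, plain cream label, dark red capsule), standing upright on the table: 208 mm tall, body 54 mm across up to 114 mm above its foot, then shoulders, then a straight neck 28 mm across from 157 mm up to the top; about 0.52 kg. Loose. Origin at the centre of its underside, z up along the bottle.
- bottle_c: the third tallest of four full, closed wine bottles of one shape (dark green glass, plain cream label, dark red capsule), standing upright on the table: 175 mm tall, body 50 mm across up to 93 mm above its foot, then shoulders, then a straight neck 27 mm across from 126 mm up to the top; about 0.37 kg. Loose. Origin at the centre of its underside, z up along the bottle.
- bottle_d: the shortest of four full, closed wine bottles of one shape (dark green glass, plain cream label, dark red capsule), standing upright on the table: 140 mm tall, body 42 mm across up to 70 mm above its foot, then shoulders, then a straight neck 26 mm across from 92 mm up to the top; about 0.22 kg. Loose. Origin at the centre of its underside, z up along the bottle.
- pad_1: square cork pad, 74 mm, fixed at the bottom of the case, in the end cell nearer the robot. Origin: centre of its top face = middle of the cell; x along the row towards pad_4, y across, z up. Its height differs from cell to cell and start to start: top 10 to 30 mm above the table. The case: a fixed, open pine box on the table, 346 x 96 mm, one straight row of four cells pointing roughly away from the robot.
- pad_2: square cork pad, 74 mm, fixed at the bottom of the case, in the second cell, next to pad_1; axes, origin (centre of the top face) and varying height as pad_1. The cells are 76 mm square inside, 82 mm from middle to middle. Wall heights above the table: sides 70 mm (10 mm thick), ends with a hand slot 80 mm (11 mm thick), dividers 62 mm (6 mm thick).
- pad_3: square cork pad, 74 mm, fixed at the bottom of the case, in the third cell, next to pad_2 and pad_4; axes, origin (centre of the top face) and varying height as pad_1.
- pad_4: square cork pad, 74 mm, fixed at the bottom of the case, in the end cell farther from the robot; axes, origin (centre of the top face) and varying height as pad_1.
- corkscrew: folding waiter's corkscrew lying open on the table: slim dark handle 112 x 16 mm, 12 mm tall, with steel ends, a steel lever and a screw sticking out; about 0.12 kg, loose. It lies beside the case, abreast of one end cell, about 105 mm from the row's middle line. Origin at the centre of the handle's underside.
- coaster: empty round steel bottle coaster (a shallow open dish), 96 mm across, 22 mm tall; about 0.3 kg, loose. It lies on the same side of the case, abreast of the other end cell, about 105 mm from the row's middle line. Origin at the centre of its underside.
There are look-alikes about, which are no part of the job. Leave any yellow look-alike of the bottle_c alone.

How it is judged (in metres and radians):
At the end, for the whole second after the job is handed in: Each bottle stands on the pad of its own cell (foot within 6 mm of the pad's top, axis within 26 mm of the cell's middle, which is anywhere the cell walls allow), upright within 0.08 rad, at rest and released; from the corkscrew's end to the coaster's end they run from tallest to shortest (((horizontal distance between corkscrew and pad_1 below 0.18 m and horizontal distance between bottle_a and pad_1 below 0.026 m and z of bottle_a in the frame of pad_1 between -0.006 and 0.006 m and horizontal distance between bottle_b and pad_2 below 0.026 m and z of bottle_b in the frame of pad_2 between -0.006 and 0.006 m and horizontal distance between bottle_c and pad_3 below 0.026 m and z of bottle_c in the frame of pad_3 between -0.006 and 0.006 m and horizontal distance between bottle_d and pad_4 below 0.026 m and z of bottle_d in the frame of pad_4 between -0.006 and 0.006 m) or (horizontal distance between corkscrew and pad_4 below 0.18 m and horizontal distance between bottle_a and pad_4 below 0.026 m and z of bottle_a in the frame of pad_4 between -0.006 and 0.006 m and horizontal distance between bottle_b and pad_3 below 0.026 m and z of bottle_b in the frame of pad_3 between -0.006 and 0.006 m and horizontal distance between bottle_c and pad_2 below 0.026 m and z of bottle_c in the frame of pad_2 between -0.006 and 0.006 m and horizontal distance between bottle_d and pad_1 below 0.026 m and z of bottle_d in the frame of pad_1 between -0.006 and 0.006 m)) and angle between each of bottle_a, bottle_b, bottle_c, bottle_d's own z axis and vertical below 0.08 rad and linear speed of each of bottle_a, bottle_b, bottle_c, bottle_d below 0.02 m/s and angular speed of each of bottle_a, bottle_b, bottle_c, bottle_d below 0.2 rad/s and contact force between the fingers and bottle_a below 0.1 N and contact force between the fingers and bottle_b below 0.1 N and contact force between the fingers and bottle_c below 0.1 N and contact force between the fingers and bottle_d below 0.1 N); the robot touches nothing.
It fails at once if a bottle is dropped (more than about 8 mm) or knocked over: it moves faster than 0.4 m/s while the fingers do not hold it ((contact force between the fingers and bottle_a below 0.05 N and linear speed of bottle_a above 0.4 m/s) or (contact force between the fingers and bottle_b below 0.05 N and linear speed of bottle_b above 0.4 m/s) or (contact force between the fingers and bottle_c below 0.05 N and linear speed of bottle_c above 0.4 m/s) or (contact force between the fingers and bottle_d below 0.05 N and linear speed of bottle_d above 0.4 m/s)).
It fails at once if a bottle tips over: it leans more than 0.7 rad (angle between any of bottle_a, bottle_b, bottle_c, bottle_d's own z axis and vertical above 0.7 rad).
It fails at once if a pad is pressed or struck with more than 60 N (contact force between any of pad_1, pad_2, pad_3, pad_4 and anything else above 60 N).
It fails at once if the corkscrew or the coaster is shifted by more than 30 mm (distance of any of corkscrew, coaster from where it was at the start of the episode above 0.03 m).
It also fails if it takes over 109 s, if anything falls off the work surface, if the arm or the gripper's body presses on something with over 40 N, if the wrist force passes 120 N, or if a joint passes its speed limit or range.

## Working session

There is one attempt and no reset: what is moved stays moved. The work goes in short steps, Python scripts to look and compute and a tool call to move; the robot and the scene stay as the last step left them, time stands still between calls to the robot, and variables do not carry over. Pictures are saved under pics/ and viewed, and the job is handed in when it is done.

Besides the shell and the picture viewer there is one more tool, called after "Call:" by a JSON object that holds its "fn" and its "kwargs", one argument or row to a line. drive_tool: Moves the arm, as the interface text tells. Its arguments: {"type":"object","properties":{"targets":{"type":"array"},"newtons":{"type":"number"}},"required":["targets"]}

```bash
mkdir -p pics; ls; python3 - <<'E'
from workcell import *
import cv2
s=state(); print(s)
for n in ("scene","top","wrist"):
    c=camera(n); cv2.imwrite(f"pics/{n}0.png",c["pixels"]); print(n,c["K"],c["rvec"],c["tvec"])
E
```

```text
pics
{'clock': 0.0, 'joints': array([ 5.86548671e+01,  2.18421251e+01,  7.43852251e+01,  1.96914064e-05,
        8.38580158e+01, -1.23346205e+01]), 'joint_velocities': array([-0.03084158, -0.11258225, -0.0586604 , -0.03662107, -0.07681971,
       -0.00234853]), 'tau': array([-7.34566147e-04, -4.37926805e+01, -2.24565643e+01,  7.13176257e-02,
        3.52005288e-02, -1.09403707e-04]), 'eef_pos': array([0.17899895, 0.51975811, 0.23812436]), 'ee_rot': array([[ 3.25741099e-01, -7.75335337e-04, -9.45458690e-01],
       [ 9.45457888e-01, -1.27228579e-03,  3.25741866e-01],
       [-1.45545284e-03, -9.99998890e-01,  3.18611139e-04]]), 'contact_force': array([-0.3618673 ,  0.65043699,  0.8078784 ]), 'wrist_torque': array([ 0.03518328, -0.0239135 , -0.01658852]), 'grip_width': 0.08783034057128493}
scene [[473.74306674   0.         318.38882435]
 [  0.         473.74306674 196.09345014]
 [  0.           0.           1.        ]] [ 2.3047971   0.61704137 -0.26737133] [-0.48823632 -0.1928343   1.27652349]
top [[424.83233919   0.         321.48239868]
 [  0.         424.83233919 200.50247435]
 [  0.           0.           1.        ]] [ 2.18945968 -2.14319279  0.11120564] [-0.04518299  0.57878587  1.06192727]
wrist [[354.10624632   0.         318.18848927]
 [  0.         354.10624632 197.2558112 ]
 [  0.           0.           1.        ]] [-2.37013035 -1.69199909 -0.22768172] [-0.54867375 -0.03732604  0.38905175]
```

View pics/scene0.png

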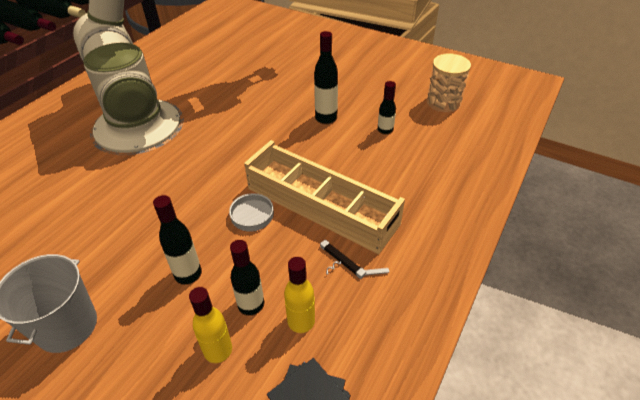

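View pics/top0.png

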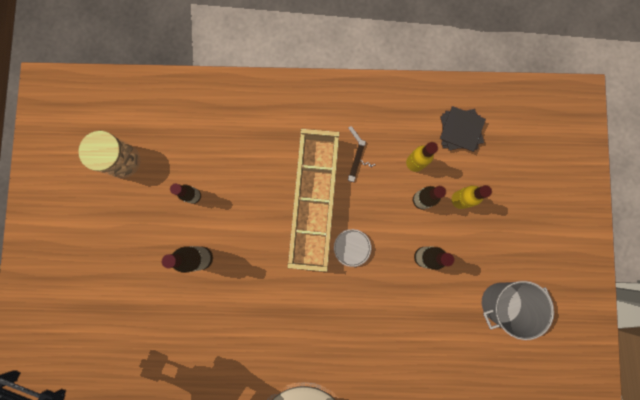

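View pics/wrist0.png

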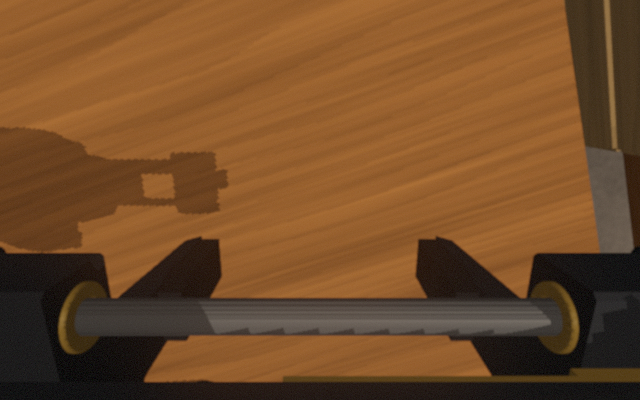

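The corkscrew lies abreast of the far end, so that cell is pad_4, and the coaster is abreast of pad_1. That gives a→4, b→3, c→2, d→1.

Candidates, by scene pixel:
- **Large dark bottle (326,78):** probably a.
- **Small dark bottle (387,107):** probably d.
- **Dark bottles (178,240) and (246,278):** b and c, not yet sure which is which.
- **Yellow bottles (210,325) and (298,295):** look-alikes, to be left alone.

Next I'll measure them.

```bash
cat > h.py <<'E'
import cv2, numpy as np
def ray(c,uv):
    R,_=cv2.Rodrigues(np.array(c["rvec"],float)); t=np.array(c["tvec"],float).ravel()
    o=-R.T@t; K=np.array(c["K"])
    d=R.T@np.linalg.solve(K,np.array([uv[0],uv[1],1.0])); return o,d
def onz(c,uv,z):
    o,d=ray(c,uv); return o+d*(z-o[2])/d[2]
def tri(c1,u1,c2,u2):
    o1,d1=ray(c1,u1);o2,d2=ray(c2,u2)
    A=np.stack([d1,-d2],1); k=np.linalg.lstsq(A,o2-o1,rcond=None)[0]
    p,q=o1+k[0]*d1,o2+k[1]*d2; return (p+q)/2,np.linalg.norm(p-q)
def proj(c,p):
    r,_=cv2.projectPoints(np.array(p,float).reshape(-1,3),np.array(c["rvec"],float),np.array(c["tvec"],float),np.array(c["K"]),None); return r.reshape(-1,2)
E
python3 - <<'E'
from workcell import *
from h import *
S={n:camera(n) for n in("scene","top")}
for n,c in S.items():
    hsv=cv2.cvtColor(c["pixels"],cv2.COLOR_BGR2HSV); H,Sa,V=cv2.split(hsv)
    m=(((H<6)|(H>172))&(Sa>140)&(V>25)&(V<140)).astype(np.uint8)
    k,l,st,ce=cv2.connectedComponentsWithStats(m)
    for i in range(1,k):
        if st[i,4]>40: print(n,st[i],ce[i].round(1))
    print(n,"cam",ray(c,(0,0))[0].round(3))
t=S["top"]["pixels"]
a=cv2.resize(t[120:285,150:300-30],None,fx=4,fy=3.6); 
cv2.imwrite("pics/t1.png",cv2.resize(t[170:280,150:270],None,fx=5,fy=5))
cv2.imwrite("pics/t2.png",cv2.resize(t[130:280,400:500],None,fx=4,fy=4))
cv2.imwrite("pics/t3.png",cv2.resize(t[120:280,280:380],None,fx=3.7,fy=3.7))
E
```

```text
scene [ 37  18  23  14 170] [46.6 24.2]
scene [  4  31  20  15 181] [13.5 37.6]
scene [321  32  11  19 156] [325.9  40.4]
scene [385  81  10  19 132] [389.5  89.2]
scene [153 196  22  27 367] [164.  207.9]
scene [230 240  19  27 355] [239.5 252.3]
scene [288 257  18  27 345] [296.6 269.1]
scene [189 287  22  28 402] [199.6 299.8]
scene cam [ 0.948 -0.638  0.774]
top [425 143  12  11 100] [431.  147.8]
top [433 187  12  11 105] [438.8 191.8]
top [479 186  12  11 106] [484.5 191.1]
top [437 253  17  13 161] [445.6 259.2]
top [162 255  13  13  89] [168.7 261.5]
top cam [ 0.465 -0.037  1.117]
```

View pics/t1.png

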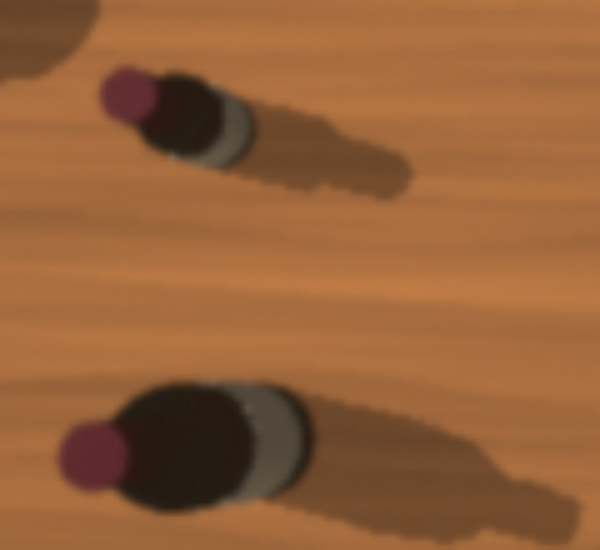

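View pics/t2.png

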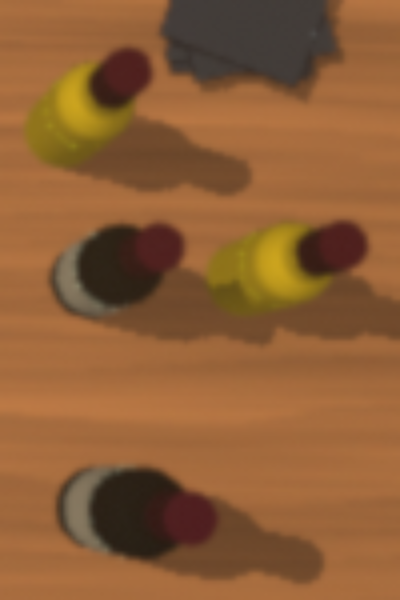

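View pics/t3.png

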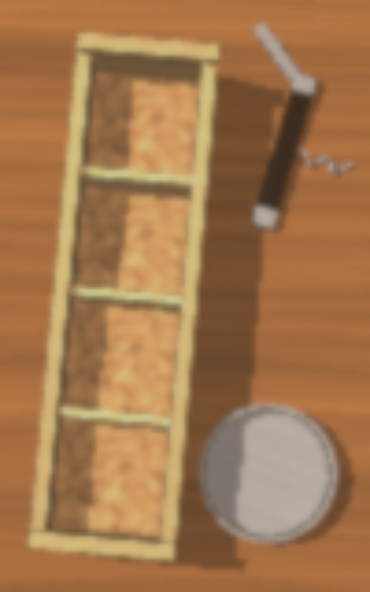

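```bash
python3 - <<'E'
from workcell import *
from h import *
T=camera("top");S=camera("scene")
caps=dict(a=((168.3,260.9),.242),b=((447.2,259.2),.208),c=((439.6,191.4),.175),d=((175.4,188.6),.140))
img=S["pixels"].copy();big=cv2.resize(img,None,fx=1,fy=1)
for n,(uv,h) in caps.items():
    p=onz(T,uv,h); print(n,p.round(4),"dist",np.hypot(*p[:2]).round(3),"scene top",proj(S,p).round(1),"foot",proj(S,[p[0],p[1],0]).round(1),"alt", [proj(S,onz(T,uv,x)).round(1).tolist() for x in(.175,.208)])
cs=[(301.6,129.7),(338.9,132.4),(288.1,267.6),(327.3,270.5)]
P=[onz(T,u,.08) for u in cs]
print(np.array(P).round(4)); c=np.mean(P,0); ax=(P[0]+P[1]-P[2]-P[3])/2; print("c",c.round(4),"len",np.linalg.norm(ax),"ang",np.degrees(np.arctan2(ax[1],ax[0])), "wid",np.linalg.norm(P[0]-P[1]),np.linalg.norm(P[2]-P[3]))
u=ax/np.linalg.norm(ax)
for i in range(4): print("pad",i+1,(c+u*.082*(i-1.5)).round(4))
L=cv2.resize(img[140:320,130:410],None,fx=2.8,fy=2.8); cv2.imwrite("pics/s1.png",L)
cv2.imwrite("pics/s2.png",cv2.resize(img[20:140,290:420],None,fx=4.5,fy=4.5))
print("coaster",onz(T,(353,248),.02),"cork",onz(T,(357,161),.01))
print("yel",onz(T,(430,147.5),.175),onz(T,(485,190.5),.175))
E
```

```text
a [0.4268 0.2763 0.242 ] dist 0.508 scene top [[325.4  33.4]] foot [[325.6 117.4]] alt [[[329.2, 54.5]], [[327.4, 44.4]]]
b [ 0.4416 -0.3024  0.208 ] dist 0.535 scene top [[161.  200.1]] foot [[187.3 272.8]] alt [[[161.4, 216.9]], [[161.0, 200.1]]]
c [ 0.5904 -0.2966  0.175 ] dist 0.661 scene top [[237.6 245.1]] foot [[250.2 303.3]] alt [[[237.6, 245.1]], [[236.0, 226.9]]]
d [0.5886 0.3061 0.14  ] dist 0.663 scene top [[389.7  83.4]] foot [[384.6 129.5]] alt [[[387.2, 72.5]], [[384.7, 61.7]]]
[[ 0.7511  0.0205  0.08  ]
 [ 0.7462 -0.0728  0.08  ]
 [ 0.4099  0.0441  0.08  ]
 [ 0.405  -0.0506  0.08  ]]
c [ 0.578  -0.0147  0.08  ] len 0.3419772409709824 ang -3.835336677938365 wid 0.09338093058375249 0.09485667296201115
pad 1 [ 0.4553 -0.0065  0.08  ]
pad 2 [ 0.5371 -0.012   0.08  ]
pad 3 [ 0.6189 -0.0175  0.08  ]
pad 4 [ 0.7008 -0.0229  0.08  ]
coaster [ 0.45994502 -0.11623097  0.02      ] cork [ 0.6887931  -0.12441187  0.01      ]
yel [ 0.68991318 -0.27567541  0.175     ] [ 0.59463144 -0.39791948  0.175     ]
```

View pics/s1.png

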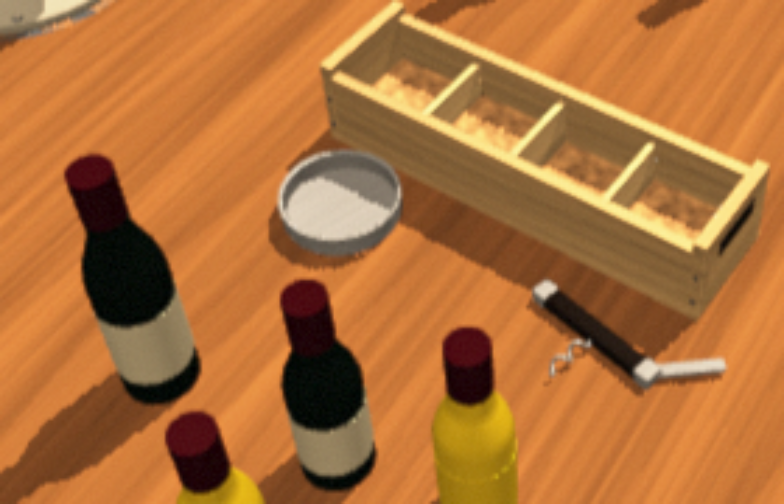

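View pics/s2.png

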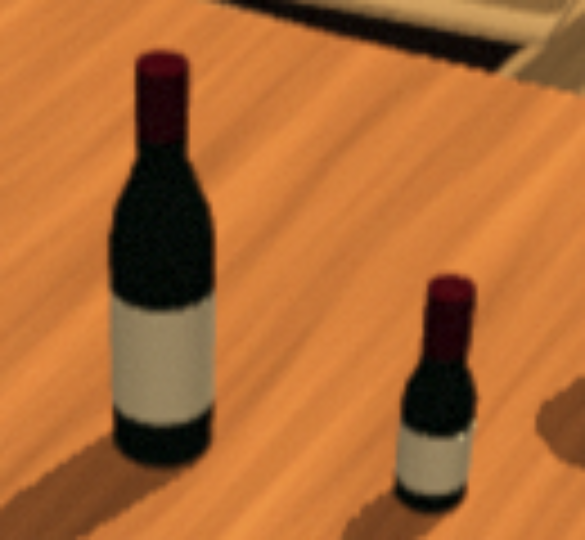

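Projecting the triangulated caps into the second view matches within about 2 px using each bottle's own height. That confirms a (.427,.276), b (.442,-.302), c (.590,-.297) and d (.589,.306). I'll place them shortest first (d, c, b, a), with the jaws across the row so the neighbouring bottles stay clear.

```bash
cat > go.py <<'E'
import sys
from workcell import *
import numpy as np
def delta(x,y,z,hdg=86.2):
    s=state(); R=np.array(s["ee_rot"]); p=np.array(s["eef_pos"])
    h=np.degrees(np.arctan2(R[1,0],R[0,0])); th=-np.radians(hdg-h)
    d=R.T@(np.array([x,y,z])-p)*1000
    print("t",round(s["clock"],2),"p",p.round(4),"hdg",h.round(2),"F",np.array(s["contact_force"]).round(2),"w",round(s["grip_width"],4),"-> mm",d.round(1),"turn first",th.round(4),"tilt",R[2].round(4))
a=[float(v) for v in sys.argv[1:]]
delta(*a)
E
python3 go.py .179 .52 .30
python3 - <<'E'
from workcell import *
from h import *
S=camera("scene")
for e in (.173,-.173):
  for w in(.048,-.048):
    a=np.radians(-3.84);u=np.array([np.cos(a),np.sin(a)]);v=np.array([-u[1],u[0]])
    p=np.array([.578,-.0147])+u*e+v*w; print(e,w,((proj(S,[*p,.08])[0]-(130,140))*2.8).round(0))
E
```

```text
t 0.35 p [0.1791 0.52   0.2386] hdg 70.99 F [ 0.81  0.22 -0.5 ] w 0.0885 -> mm [ -0.  -61.4   0.1] turn first -0.2654 tilt [-3.e-04 -1.e+00  1.e-04]
0.173 0.048 [766. 163.]
0.173 -0.048 [701. 248.]
-0.173 0.048 [390.  -2.]
-0.173 -0.048 [315.  62.]
```

Call:
{"fn": "drive_tool", "kwargs": {
  "targets": [
    [[-1,0,-20,0,-0.1],[-1,0,-20,0,-0.1],[-1,0,-20,0,-0.065],[-1,0,0,0,0]]
  ],
  "newtons": 40
}}

```text
clock: 0.73
eef_pos: [0.1796, 0.5208, 0.3024]
ee_rot: [[0.064, 0.003, -0.998], [0.998, 0.006, 0.064], [0.006, -1.0, -0.003]]
contact_force: [0.7, 0.3, 0.8]
grip_width: 0.0882
```

```bash
python3 go.py .5886 .3061 .30
```

```text
t 0.73 p [0.1796 0.5208 0.3024] hdg 86.35 F [0.66 0.32 0.81] w 0.0882 -> mm [-188.2    2.6 -421.8] turn first 0.0025 tilt [ 0.0058 -1.     -0.003 ]
```

Call:
{"fn": "drive_tool", "kwargs": {
  "targets": [
    [[-1,-7,0,-15,0],[-1,-13,0,-30,0],[-1,-16,0,-35,0],[-1,-16,0,-35,0],[-1,-16,0,-35,0],[-1,-16,0,-35,0],[-1,-16,0,-35,0],[-1,-16,0,-35,0],[-1,-16,0,-35,0],[-1,-16,0,-35,0],[-1,-16,0,-35,0],[-1,-13,0,-34,0],[-1,-9,0,-22,0],[-1,-3,0,-10,0],[-1,0,0,0,0],[-1,0,0,0,0]]
  ]
}}

```text
clock: 2.07
eef_pos: [0.5915, 0.3029, 0.2976]
ee_rot: [[0.068, -0.002, -0.998], [0.998, -0.0, 0.068], [-0.0, -1.0, 0.002]]
contact_force: [-0.1, 0.4, -0.3]
grip_width: 0.0883
```

```bash
python3 go.py .5886 .3061 .097; python3 - <<'E'
from workcell import *
import cv2
cv2.imwrite("pics/w1.png",camera("wrist")["pixels"])
E
```

```text
t 2.07 p [0.5915 0.3029 0.2976] hdg 86.09 F [-0.11  0.35 -0.27] w 0.0883 -> mm [  3.1 200.6   2.8] turn first -0.0019 tilt [-4.0e-04 -1.0e+00  1.6e-03]
```

View pics/w1.png

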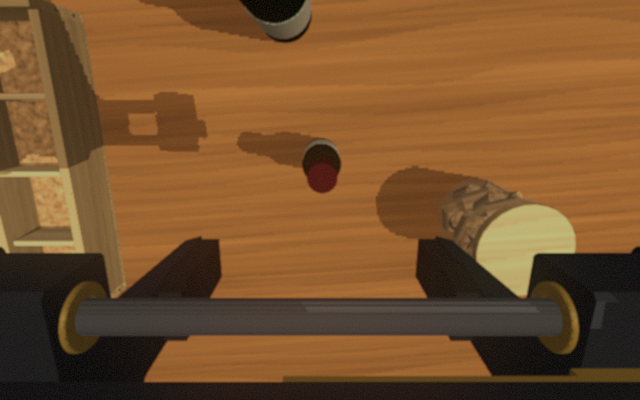

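The wrist view shows d's cap at (322,178), centred between the fingers. There is a cork jar to the right, lid at (525,243), so I'll check its clearance and d's position.

```bash
python3 - <<'E'
from workcell import *
from h import *
W=camera("wrist");T=camera("top");S=camera("scene")
print("d",onz(W,(322,178),.14).round(4))
print("jar",tri(W,(525,243),T,(99.5,151.5)),tri(S,(451,64),T,(99.5,151.5)))
print("jar L/R edge",onz(W,(478,243),.12),onz(W,(574,243),.12))
E
```

```text
d [0.5892 0.306  0.14  ]
jar (array([0.68022457, 0.51044417, 0.10225902]), np.float64(0.0021949124501753244)) (array([0.67792984, 0.50147779, 0.11780724]), np.float64(0.0019305974668208038))
jar L/R edge [0.66898024 0.45494398 0.12      ] [0.67521998 0.54916034 0.12      ]
```

Call:
{"fn": "drive_tool", "kwargs": {
  "targets": [
    [[-1,3,10,2.5,0],[-1,0,25,0,0],[-1,0,30,0,0],[-1,0,30,0,0],[-1,0,30,0,0],[-1,0,25,0,0],[-1,0,20,0,0],[-1,0,15,0,0],[-1,0,8,0,0],[-1,0,4,0,0],[-1,0,0,0,0],[-1,0,0,0,0]]
  ]
}}

```text
clock: 3.27
eef_pos: [0.5895, 0.3065, 0.1028]
ee_rot: [[0.067, 0.002, -0.998], [0.998, 0.0, 0.067], [0.001, -1.0, -0.002]]
contact_force: [0.5, -0.6, 0.2]
grip_width: 0.0881
```

```bash
python3 go.py .589 .306 .1; python3 - <<'E'
from workcell import *
import cv2
cv2.imwrite("pics/w2.png",camera("wrist")["pixels"])
E
```

```text
t 3.27 p [0.5895 0.3065 0.1028] hdg 86.19 F [ 0.47 -0.6   0.17] w 0.0881 -> mm [-0.5  2.8  0.5] turn first -0.0002 tilt [ 6.0e-04 -1.0e+00 -1.5e-03]
```

View pics/w2.png

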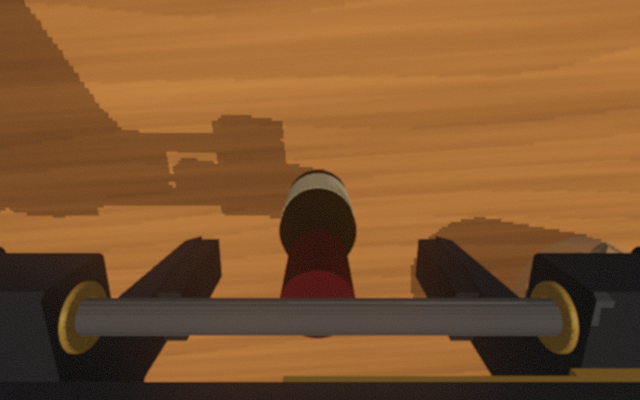

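The neck (317,285) is centred between the fingers, so I'll close on it.

Call:
{"fn": "drive_tool", "kwargs": {
  "targets": [
    [[-0.4,0,1,0,0],[0,0,1,0,0],[0.2,0,0,0,0],[0.4,0,0,0,0],[0.6,0,0,0,0],[1,0,0,0,0],[1,0,0,0,0],[1,0,0,0,0],[1,0,0,0,0]]
  ],
  "newtons": 35
}}

```text
clock: 4.07
eef_pos: [0.5893, 0.3061, 0.0998]
ee_rot: [[0.067, 0.0, -0.998], [0.998, 0.0, 0.067], [0.0, -1.0, -0.0]]
contact_force: [-0.4, 0.2, 0.1]
grip_width: 0.0305
```

```bash
python3 go.py .589 .306 .26
```

```text
t 4.07 p [0.5893 0.3061 0.0998] hdg 86.17 F [-0.36  0.18  0.07] w 0.0305 -> mm [  -0.2 -160.2    0.3] turn first -0.0005 tilt [ 0. -1. -0.]
```

Call:
{"fn": "drive_tool", "kwargs": {
  "targets": [
    [[1,0,0,0,0],[1,0,0,0,0],[1,0,0,0,0],[1,0,0,0,0]]
  ]
}}

```text
clock: 4.4
eef_pos: [0.5893, 0.3061, 0.0997]
ee_rot: [[0.067, -0.0, -0.998], [0.998, 0.0, 0.067], [-0.0, -1.0, 0.0]]
contact_force: [0.1, 0.0, -0.1]
grip_width: 0.025
```

Call:
{"fn": "drive_tool", "kwargs": {
  "targets": [
    [[1,0,-3,0,0],[1,0,-8,0,0],[1,0,-15,0,0],[1,0,-20,0,0],[1,0,-20,0,0],[1,0,-20,0,0],[1,0,-20,0,0],[1,0,-15,0,0],[1,0,-10,0,0],[1,0,-6,0,0],[1,0,-3,0,0],[1,0,0,0,0]]
  ]
}}

```text
clock: 5.4
eef_pos: [0.5892, 0.3061, 0.2397]
ee_rot: [[0.067, -0.0, -0.998], [0.998, -0.0, 0.067], [-0.0, -1.0, 0.0]]
contact_force: [0.4, -0.1, -1.8]
grip_width: 0.0253
```

```bash
python3 go.py .4568 -.0066 .24
```

```text
t 5.4 p [0.5892 0.3061 0.2397] hdg 86.17 F [ 0.36 -0.1  -1.84] w 0.0253 -> mm [-3.209e+02 -2.000e-01  1.113e+02] turn first -0.0005 tilt [-1.e-04 -1.e+00  2.e-04]
```

Call:
{"fn": "drive_tool", "kwargs": {
  "targets": [
    [[1,-5,0,2,0],[1,-12,0,4,0],[1,-18,0,6,0],[1,-23,0,8,0],[1,-26,0,9,0],[1,-26,0,9,0],[1,-26,0,9,0],[1,-26,0,9,0],[1,-26,0,9,0],[1,-26,0,9,0],[1,-26,0,9,0],[1,-24,0,9,0],[1,-20,0,8,0],[1,-16,0,6,0],[1,-11,0,4,0],[1,-7,0,1,0],[1,-3,0,0,0],[1,0,0,0,0],[1,0,0,0,0]]
  ]
}}

```text
clock: 6.98
eef_pos: [0.4572, -0.0064, 0.2395]
ee_rot: [[0.067, -0.0, -0.998], [0.998, 0.0, 0.067], [0.0, -1.0, 0.0]]
contact_force: [-0.1, 0.1, -3.5]
grip_width: 0.0252
```

```bash
python3 go.py .4568 -.0066 .14; python3 - <<'E'
from workcell import *
import cv2
for n in("wrist","top","scene"): cv2.imwrite(f"pics/{n}3.png",camera(n)["pixels"])
E
```

```text
t 6.98 p [ 0.4572 -0.0064  0.2395] hdg 86.18 F [-0.06  0.05 -3.53] w 0.0252 -> mm [-0.2 99.5  0.4] turn first -0.0004 tilt [ 3.e-04 -1.e+00  3.e-04]
```

View pics/wrist3.png

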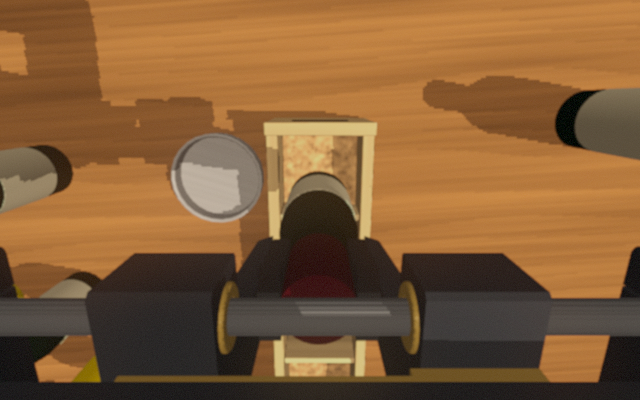

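View pics/scene3.png

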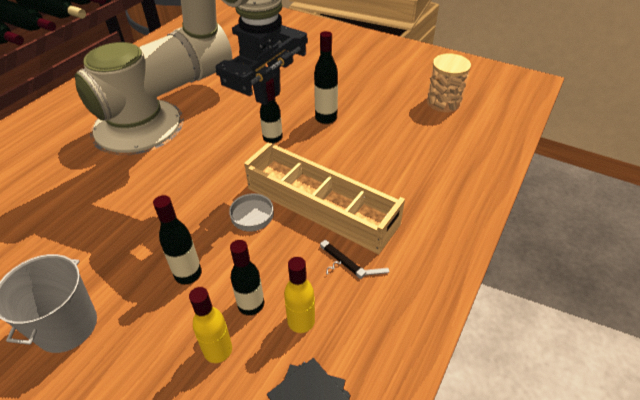

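The wrist view shows d over cell 1, with the near end rim at (265–376,123). I'll check the case pose from these corners.

```bash
python3 - <<'E'
from workcell import *
from h import *
W=camera("wrist")
cv2.imwrite("pics/w3c.png",cv2.resize(W["pixels"][100:250,160:400],None,fx=3,fy=3))
for u in((264.5,123),(376.5,123)): print(onz(W,u,.08).round(4))
for u in((278,133),(362.5,133)): print("in",onz(W,u,.08).round(4))
for u in((283,361),(354,361)): print("div1",onz(W,u,.062).round(4))
E
```

```text
[ 0.4053 -0.0491  0.08  ]
[0.4115 0.0454 0.08  ]
in [ 0.4144 -0.0385  0.08  ]
in [0.4191 0.0333 0.08  ]
div1 [ 0.66   -0.0586  0.062 ]
div1 [0.665  0.0184 0.062 ]
```

View pics/w3c.png

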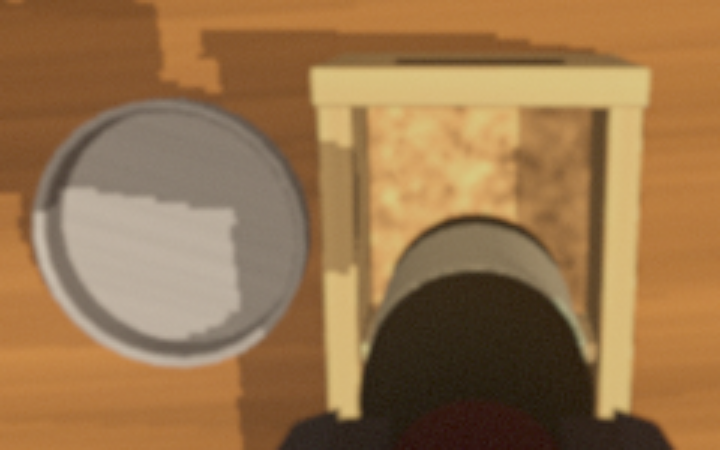

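Both views agree. Pads: 1 (.457,-.006), 2 (.539,-.012), 3 (.621,-.017), 4 (.7025,-.0225). Next I'll lower d to about 34 mm above the table.

Call:
{"fn": "drive_tool", "kwargs": {
  "targets": [
    [[1,0,4,0,0],[1,0,10,0,0],[1,0,16,0,0],[1,0,18,0,0],[1,0,18,0,0],[1,0,15,0,0],[1,0,11,0,0],[1,0,7,0,0],[1,0,4,0,0],[1,0,2,0,0],[1,0,0,0,0],[1,0,0,0,0]]
  ]
}}

```text
clock: 8.18
eef_pos: [0.4574, -0.0068, 0.1352]
ee_rot: [[0.067, 0.001, -0.998], [0.998, -0.0, 0.067], [-0.0, -1.0, -0.001]]
contact_force: [0.4, 0.1, -2.4]
grip_width: 0.0248
```

Call:
{"fn": "drive_tool", "kwargs": {
  "targets": [
    [[1,0,1,0,0],[1,0,1,0,0],[1,0,1,0,0],[1,0,0,0,0]]
  ]
}}

```text
clock: 8.52
eef_pos: [0.4571, -0.0067, 0.1317]
ee_rot: [[0.067, -0.0, -0.998], [0.998, -0.0, 0.067], [-0.0, -1.0, 0.0]]
contact_force: [-0.0, 0.8, -1.6]
grip_width: 0.0254
```

Call:
{"fn": "drive_tool", "kwargs": {
  "targets": [
    [[1,0,1,0,0],[1,0,1,0,0],[1,0,0,0,0]]
  ]
}}

```text
clock: 8.77
eef_pos: [0.4571, -0.0067, 0.1296]
ee_rot: [[0.067, -0.0, -0.998], [0.998, 0.0, 0.067], [0.0, -1.0, 0.0]]
contact_force: [-0.0, 0.1, -2.3]
grip_width: 0.025
```

Call:
{"fn": "drive_tool", "kwargs": {
  "targets": [
    [[1,0,1,0,0],[1,0,1,0,0],[1,0,0,0,0]]
  ]
}}

```text
clock: 9.02
eef_pos: [0.4579, -0.0069, 0.1293]
ee_rot: [[0.067, 0.003, -0.998], [0.998, -0.001, 0.067], [-0.001, -1.0, -0.003]]
contact_force: [-2.7, 0.7, 14.1]
grip_width: 0.0252
```

Call:
{"fn": "drive_tool", "kwargs": {
  "targets": [
    [[1,0,1,0,0],[1,0,1,0,0],[1,0,0,0,0]]
  ]
}}

```text
clock: 9.27
eef_pos: [0.459, -0.0071, 0.1292]
ee_rot: [[0.067, 0.007, -0.998], [0.998, -0.002, 0.067], [-0.001, -1.0, -0.007]]
contact_force: [-5.8, 1.1, 32.5]
grip_width: 0.0252
```

Call:
{"fn": "drive_tool", "kwargs": {
  "targets": [
    [[1,0,1,0,0],[1,0,1,0,0],[1,0,0,0,0]]
  ]
}}

```text
clock: 9.52
eef_pos: [0.4602, -0.0074, 0.1287]
ee_rot: [[0.066, 0.011, -0.998], [0.998, -0.003, 0.066], [-0.002, -1.0, -0.011]]
contact_force: [-6.2, 1.8, 46.4]
grip_width: 0.025
```

I sent three lowering steps at once and the force went to 46 N, which is uncomfortably close to the 60 N limit. From here on I'll send one step at a time. d is on its pad, with contact at TCP .1295, so the pad top is about 30 mm. First I'll unload the force, then release.

Call:
{"fn": "drive_tool", "kwargs": {
  "targets": [
    [[1,0,-2,0,0],[1,0,-2,0,0],[1,0,-1,0,0],[1,0,0,0,0],[1,0,0,0,0]]
  ]
}}

```text
clock: 9.93
eef_pos: [0.4573, -0.0068, 0.129]
ee_rot: [[0.067, 0.0, -0.998], [0.998, -0.0, 0.067], [-0.0, -1.0, -0.0]]
contact_force: [-2.1, 0.9, 8.3]
grip_width: 0.0253
```

Call:
{"fn": "drive_tool", "kwargs": {
  "targets": [
    [[0.8,0,-0.5,0,0],[0.6,0,0,0,0],[0.4,0,0,0,0],[0.2,0,0,0,0],[0,0,0,0,0],[-1,0,0,0,0],[-1,0,0,0,0],[-1,0,0,0,0],[-1,0,0,0,0]]
  ]
}}

```text
clock: 10.68
eef_pos: [0.4571, -0.0067, 0.1292]
ee_rot: [[0.067, -0.0, -0.998], [0.998, 0.0, 0.067], [0.0, -1.0, 0.0]]
contact_force: [-0.3, 0.5, 0.8]
grip_width: 0.0646
```

```bash
python3 go.py .4572 -.006 .30; python3 - <<'E'
from workcell import *
import cv2
cv2.imwrite("pics/w4.png",camera("wrist")["pixels"])
E
```

```text
t 10.68 p [ 0.4571 -0.0067  0.1292] hdg 86.17 F [-0.33  0.55  0.8 ] w 0.0646 -> mm [   0.7 -170.8   -0. ] turn first -0.0004 tilt [ 0.e+00 -1.e+00  1.e-04]
```

View pics/w4.png

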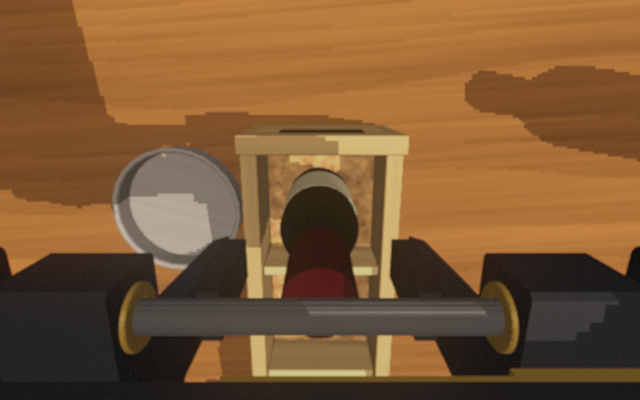

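d stands upright in cell 1 and is free, cap at (320,285). I'll raise and go to c; its approach height is TCP .30.

Call:
{"fn": "drive_tool", "kwargs": {
  "targets": [
    [[-1,0,-10,0,0],[-1,0,-25,0,0],[-1,0,-35,0,0],[-1,0,-35,0,0],[-1,0,-30,0,0],[-1,0,-25,0,0],[-1,0,-10,0,0],[-1,0,0,0,0]]
  ]
}}

```text
clock: 11.4
eef_pos: [0.4577, -0.0069, 0.3015]
ee_rot: [[0.067, 0.005, -0.998], [0.998, -0.001, 0.067], [-0.001, -1.0, -0.005]]
contact_force: [-0.1, 0.4, 0.3]
grip_width: 0.0882
```

```bash
python3 go.py .5904 -.2966 .30
```

```text
t 11.4 p [ 0.4577 -0.0069  0.3015] hdg 86.18 F [-0.07  0.43  0.29] w 0.0882 -> mm [-280.2    2.6 -151.7] turn first -0.0004 tilt [-0.001  -1.     -0.0048]
```

Call:
{"fn": "drive_tool", "kwargs": {
  "targets": [
    [[-1,-10,0,-5,0],[-1,-25,0,-14,0],[-1,-35,0,-19,0],[-1,-35,0,-19,0],[-1,-35,0,-19,0],[-1,-35,0,-19,0],[-1,-35,0,-19,0],[-1,-33,0,-18,0],[-1,-22,0,-12,0],[-1,-11,0,-6,0],[-1,-4,0,-2,0],[-1,0,0,0,0],[-1,0,0,0,0]]
  ]
}}

```text
clock: 12.48
eef_pos: [0.5898, -0.296, 0.2983]
ee_rot: [[0.067, -0.001, -0.998], [0.998, 0.001, 0.067], [0.001, -1.0, 0.001]]
contact_force: [0.6, 0.5, 0.6]
grip_width: 0.0884
```

```bash
python3 go.py .5904 -.2966 .135; python3 - <<'E'
from workcell import *
import cv2
cv2.imwrite("pics/w5.png",camera("wrist")["pixels"])
E
```

```text
t 12.48 p [ 0.5898 -0.296   0.2983] hdg 86.18 F [0.55 0.52 0.63] w 0.0884 -> mm [ -0.7 163.3  -0.9] turn first -0.0003 tilt [ 0.001  -1.      0.0013]
```

View pics/w5.png

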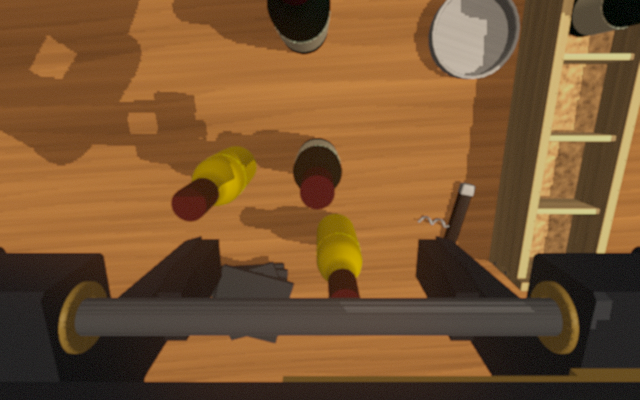

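c's dark bottle has its cap at (317,190). The yellow ones at (195,197) and (343,285) are about 100 mm from it.

```bash
python3 - <<'E'
from workcell import *
from h import *
W=camera("wrist");T=camera("top")
print("c",onz(W,(317,190),.175).round(4))
print("y",tri(W,(192,202),T,(485,190.5)),tri(camera("scene"),(297,263),T,(430.5,147)))
E
```

```text
c [ 0.59   -0.2972  0.175 ]
y (array([ 0.59598312, -0.40116927,  0.1651208 ]), np.float64(0.001012282780316124)) (array([ 0.6914484 , -0.27756967,  0.17263834]), np.float64(0.0005172271661144516))
```

Call:
{"fn": "drive_tool", "kwargs": {
  "targets": [
    [[-1,-1,10,-0.5,0],[-1,0,22,0,0],[-1,0,28,0,0],[-1,0,28,0,0],[-1,0,25,0,0],[-1,0,20,0,0],[-1,0,15,0,0],[-1,0,9,0,0],[-1,0,4,0,0],[-1,0,2,0,0],[-1,0,0,0,0]]
  ]
}}

```text
clock: 13.6
eef_pos: [0.5907, -0.2973, 0.1366]
ee_rot: [[0.067, 0.001, -0.998], [0.998, -0.0, 0.067], [-0.0, -1.0, -0.001]]
contact_force: [-0.1, 0.3, -0.5]
grip_width: 0.0882
```

```bash
python3 go.py .5901 -.297 .135; python3 - <<'E'
from workcell import *
import cv2
cv2.imwrite("pics/w6.png",camera("wrist")["pixels"])
E
```

```text
t 13.6 p [ 0.5907 -0.2973  0.1366] hdg 86.18 F [-0.09  0.32 -0.48] w 0.0882 -> mm [0.3 1.6 0.6] turn first -0.0004 tilt [-4.e-04 -1.e+00 -6.e-04]
```

View pics/w6.png

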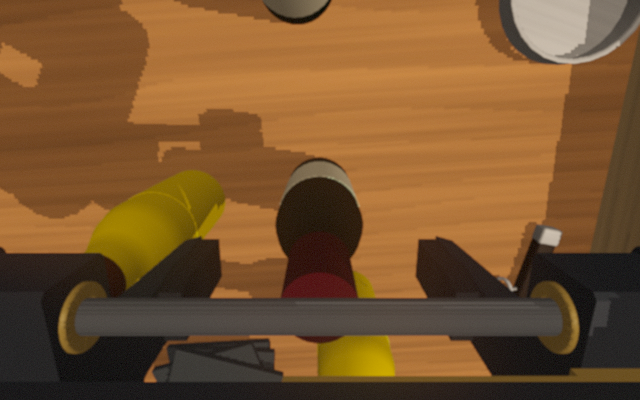

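c's neck is centred at (320,290). The yellow bottle by the left finger is lower and farther out, so it is clear. I'll close gradually.

Call:
{"fn": "drive_tool", "kwargs": {
  "targets": [
    [[-0.3,0,0,0,0],[0,0,0,0,0],[0.2,0,0,0,0],[0.4,0,0,0,0],[0.6,0,0,0,0],[1,0,0,0,0],[1,0,0,0,0],[1,0,0,0,0],[1,0,0,0,0],[1,0,0,0,0],[1,0,0,0,0],[1,0,0,0,0],[1,0,0,0,0]]
  ],
  "newtons": 40
}}

```text
clock: 14.73
eef_pos: [0.5905, -0.2972, 0.1362]
ee_rot: [[0.067, -0.0, -0.998], [0.998, 0.0, 0.067], [0.0, -1.0, 0.0]]
contact_force: [-0.7, 0.4, -1.0]
grip_width: 0.0263
```

Call:
{"fn": "drive_tool", "kwargs": {
  "targets": [
    [[1,0,-3,0,0],[1,0,-8,0,0],[1,0,-15,0,0],[1,0,-20,0,0],[1,0,-20,0,0],[1,0,-20,0,0],[1,0,-15,0,0],[1,0,-10,0,0],[1,0,-6,0,0],[1,0,-3,0,0],[1,0,0,0,0]]
  ]
}}

```text
clock: 15.65
eef_pos: [0.5905, -0.2973, 0.2561]
ee_rot: [[0.067, -0.0, -0.998], [0.998, 0.0, 0.067], [0.0, -1.0, 0.0]]
contact_force: [0.2, 1.5, -4.7]
grip_width: 0.0259
```

```bash
python3 go.py .539 -.012 .256
```

```text
t 15.65 p [ 0.5905 -0.2973  0.2561] hdg 86.17 F [ 0.17  1.51 -4.67] w 0.0259 -> mm [2.812e+02 2.000e-01 7.040e+01] turn first -0.0005 tilt [ 2.e-04 -1.e+00  4.e-04]
```

Call:
{"fn": "drive_tool", "kwargs": {
  "targets": [
    [[1,5,0,1,0],[1,12,0,3,0],[1,18,0,5,0],[1,23,0,6,0],[1,26,0,6,0],[1,26,0,6,0],[1,26,0,6,0],[1,26,0,7,0],[1,26,0,7,0],[1,26,0,7,0],[1,23,0,6,0],[1,18,0,5,0],[1,13,0,3,0],[1,8,0,2,0],[1,4,0,0,0],[1,1,0,0,0],[1,0,0,0,0],[1,0,0,0,0]]
  ]
}}

```text
clock: 17.15
eef_pos: [0.5397, -0.013, 0.2561]
ee_rot: [[0.068, -0.0, -0.998], [0.998, -0.0, 0.068], [-0.0, -1.0, 0.0]]
contact_force: [0.2, -0.1, -5.3]
grip_width: 0.0261
```

```bash
python3 go.py .539 -.012 .1712; python3 - <<'E'
from workcell import *
import cv2
cv2.imwrite("pics/w7.png",camera("wrist")["pixels"])
cv2.imwrite("pics/s7.png",camera("scene")["pixels"])
E
```

```text
t 17.15 p [ 0.5397 -0.013   0.2561] hdg 86.12 F [ 0.19 -0.13 -5.25] w 0.0261 -> mm [ 1.  84.9  0.7] turn first -0.0014 tilt [-2.e-04 -1.e+00  2.e-04]
```

View pics/w7.png

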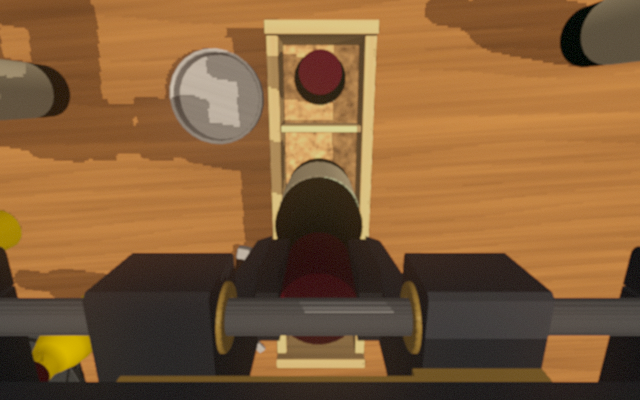

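View pics/s7.png

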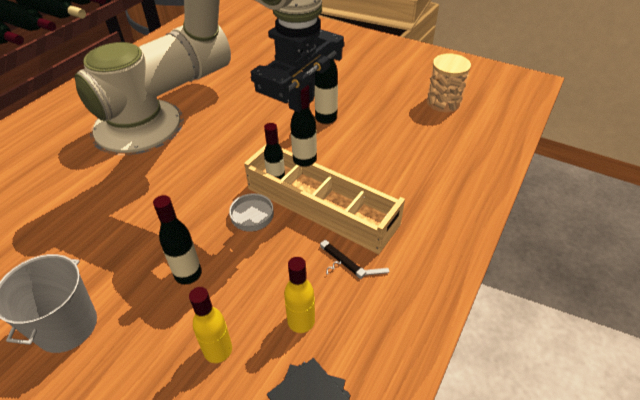

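d stands in cell 1 at (320,72) in the wrist view, and c is over cell 2. I'll lower c to a foot height of about 34 mm.

Call:
{"fn": "drive_tool", "kwargs": {
  "targets": [
    [[1,0.5,4,0.5,0],[1,0.5,10,0,0],[1,0,15,0,0],[1,0,16,0,0],[1,0,14,0,0],[1,0,11,0,0],[1,0,7,0,0],[1,0,4,0,0],[1,0,2,0,0],[1,0,1,0,0],[1,0,0,0,0],[1,0,0,0,0]]
  ]
}}

```text
clock: 18.25
eef_pos: [0.5392, -0.0113, 0.1727]
ee_rot: [[0.067, 0.001, -0.998], [0.998, -0.0, 0.067], [-0.0, -1.0, -0.001]]
contact_force: [0.2, -1.0, -4.3]
grip_width: 0.0262
```

Foot is at .0365, still in the air.

Call:
{"fn": "drive_tool", "kwargs": {
  "targets": [
    [[1,0,1.5,0,0],[1,0,1.5,0,0],[1,0,1,0,0],[1,0,1,0,0],[1,0,0,0,0]]
  ]
}}

```text
clock: 18.67
eef_pos: [0.5389, -0.0112, 0.167]
ee_rot: [[0.067, -0.0, -0.998], [0.998, 0.0, 0.067], [0.0, -1.0, 0.0]]
contact_force: [-0.4, 0.4, -5.0]
grip_width: 0.0264
```

Call:
{"fn": "drive_tool", "kwargs": {
  "targets": [
    [[1,0,1,0,0],[1,0,1,0,0],[1,0,1,0,0],[1,0,0,0,0]]
  ]
}}

```text
clock: 19.0
eef_pos: [0.5396, -0.0112, 0.1656]
ee_rot: [[0.067, 0.003, -0.998], [0.998, -0.001, 0.067], [-0.0, -1.0, -0.003]]
contact_force: [-1.4, 1.0, 5.8]
grip_width: 0.0263
```

Contact: the reading rose from -5 N to +5.8 N at foot height 29 mm. I'll ease 1 mm and release.

Call:
{"fn": "drive_tool", "kwargs": {
  "targets": [
    [[1,0,-0.8,0,0],[1,0,0,0,0],[0.8,0,0,0,0],[0.6,0,0,0,0],[0.4,0,0,0,0],[0.2,0,0,0,0],[0,0,0,0,0],[-1,0,0,0,0],[-1,0,0,0,0],[-1,0,0,0,0],[-1,0,0,0,0],[-1,0,0,0,0],[-1,0,0,0,0]]
  ]
}}

```text
clock: 20.08
eef_pos: [0.539, -0.0112, 0.165]
ee_rot: [[0.067, -0.0, -0.998], [0.998, -0.0, 0.067], [-0.0, -1.0, 0.0]]
contact_force: [0.4, -0.1, -1.2]
grip_width: 0.0774
```

```bash
python3 - <<'E'
from workcell import *
import cv2
cv2.imwrite("pics/w8.png",camera("wrist")["pixels"])
E
```

View pics/w8.png

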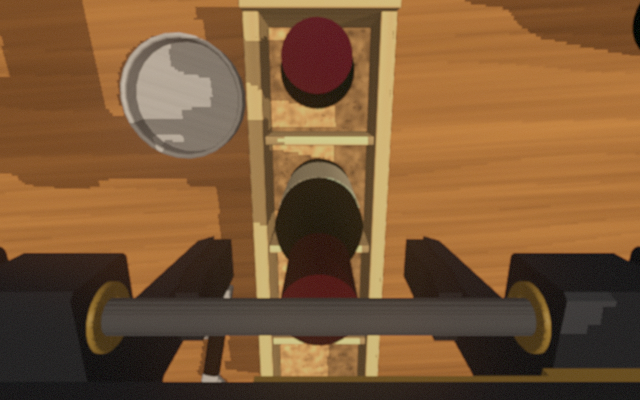

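c stands in cell 2 with its cap at (320,288), and d is beside it at (318,55). Next is b.

Call:
{"fn": "drive_tool", "kwargs": {
  "targets": [
    [[-1,0,-10,0,0],[-1,0,-25,0,0],[-1,0,-35,0,0],[-1,0,-35,0,0],[-1,0,-30,0,0],[-1,0,-15,0,0],[-1,0,-5,0,0],[-1,0,0,0,0]]
  ]
}}

```text
clock: 20.8
eef_pos: [0.5391, -0.0113, 0.3207]
ee_rot: [[0.067, 0.002, -0.998], [0.998, -0.0, 0.067], [-0.0, -1.0, -0.002]]
contact_force: [-0.5, 1.2, -0.4]
grip_width: 0.0875
```

```bash
python3 go.py .442 -.3024 .32
```

```text
t 20.8 p [ 0.5391 -0.0113  0.3207] hdg 86.17 F [-0.47  1.23 -0.4 ] w 0.0875 -> mm [-297.     0.7   77.5] turn first -0.0005 tilt [-3.0e-04 -1.0e+00 -1.7e-03]
```

Call:
{"fn": "drive_tool", "kwargs": {
  "targets": [
    [[-1,-10,0,2,0],[-1,-25,0,6,0],[-1,-35,0,9,0],[-1,-35,0,9,0],[-1,-35,0,9,0],[-1,-35,0,9,0],[-1,-35,0,9,0],[-1,-33,0,9,0],[-1,-26,0,8,0],[-1,-16,0,5,0],[-1,-9,0,2,0],[-1,-3,0,0,0],[-1,0,0,0,0],[-1,0,0,0,0]]
  ]
}}

```text
clock: 21.97
eef_pos: [0.4426, -0.3017, 0.3196]
ee_rot: [[0.066, -0.0, -0.998], [0.998, 0.001, 0.066], [0.001, -1.0, 0.001]]
contact_force: [-0.2, 0.1, -1.0]
grip_width: 0.0883
```

```bash
python3 go.py .442 -.3024 .168; python3 - <<'E'
from workcell import *
import cv2
cv2.imwrite("pics/w9.png",camera("wrist")["pixels"])
E
```

```text
t 21.97 p [ 0.4426 -0.3017  0.3196] hdg 86.22 F [-0.16  0.14 -1.  ] w 0.0883 -> mm [ -0.9 151.6   0.4] turn first 0.0003 tilt [ 8.e-04 -1.e+00  5.e-04]
```

View pics/w9.png

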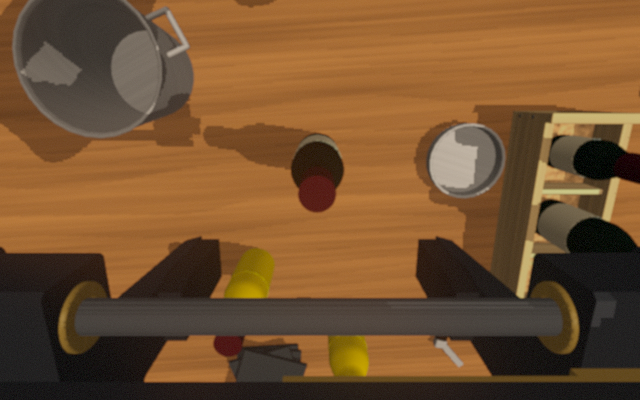

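b's cap is at (317,193), and the bucket at (95,65) is well away.

```bash
python3 - <<'E'
from workcell import *
from h import *
W=camera("wrist")
print("b",onz(W,(317,193),.208).round(4)); print("bucket edge",onz(W,(185,80),.15).round(3))
E
```

```text
b [ 0.4422 -0.3031  0.208 ]
bucket edge [ 0.351 -0.409  0.15 ]
```

Call:
{"fn": "drive_tool", "kwargs": {
  "targets": [
    [[-1,-0.5,10,0,0],[-1,-0.5,20,0,0],[-1,0,25,0,0],[-1,0,25,0,0],[-1,0,20,0,0],[-1,0,10,0,0],[-1,0,0,0,0]]
  ]
}}

```text
clock: 22.65
eef_pos: [0.442, -0.302, 0.208]
ee_rot: [[0.066, -0.003, -0.998], [0.998, 0.003, 0.066], [0.003, -1.0, 0.003]]
contact_force: [-0.2, -0.3, 0.8]
grip_width: 0.088
```

```bash
python3 go.py .442 -.3024 .168; python3 - <<'E'
from workcell import *
import cv2
cv2.imwrite("pics/w10.png",camera("wrist")["pixels"])
E
```

```text
t 22.65 p [ 0.442 -0.302  0.208] hdg 86.24 F [-0.17 -0.35  0.76] w 0.088 -> mm [-0.5 40.  -0.2] turn first 0.0007 tilt [ 0.003  -1.      0.0031]
```

View pics/w10.png

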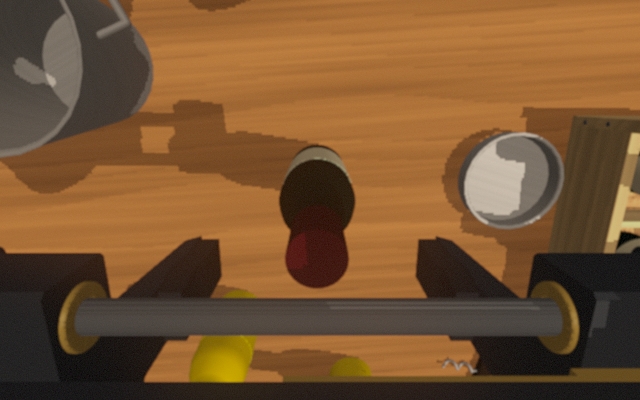

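b's neck is centred at (317,255). I'll go down 40 mm and close on it.

Call:
{"fn": "drive_tool", "kwargs": {
  "targets": [
    [[-1,-0.5,10,0,0],[-1,0,15,0,0],[-1,0,9,0,0],[-1,0,5,0,0],[-1,0,0,0,0],[-0.3,0,0,0,0],[0,0,0,0,0],[0.2,0,0,0,0],[0.4,0,0,0,0],[0.6,0,0,0,0],[1,0,0,0,0],[1,0,0,0,0],[1,0,0,0,0],[1,0,0,0,0],[1,0,0,0,0],[1,0,0,0,0],[1,0,0,0,0],[1,0,0,0,0]]
  ],
  "newtons": 45
}}

```text
clock: 24.2
eef_pos: [0.4422, -0.3038, 0.1711]
ee_rot: [[0.067, 0.0, -0.998], [0.998, 0.0, 0.067], [0.0, -1.0, 0.0]]
contact_force: [0.3, 0.9, 0.8]
grip_width: 0.0265
```

Call:
{"fn": "drive_tool", "kwargs": {
  "targets": [
    [[1,0,-3,0,0],[1,0,-8,0,0],[1,0,-15,0,0],[1,0,-20,0,0],[1,0,-20,0,0],[1,0,-20,0,0],[1,0,-16,0,0],[1,0,-10,0,0],[1,0,-6,0,0],[1,0,-3,0,0],[1,0,0,0,0]]
  ]
}}

```text
clock: 25.12
eef_pos: [0.4422, -0.3039, 0.2922]
ee_rot: [[0.067, -0.0, -0.998], [0.998, -0.0, 0.067], [-0.0, -1.0, 0.0]]
contact_force: [0.2, 0.0, -5.9]
grip_width: 0.0268
```

```bash
python3 go.py .621 -.017 .291
```

```text
t 25.12 p [ 0.4422 -0.3039  0.2922] hdg 86.17 F [ 0.16  0.   -5.93] w 0.0268 -> mm [ 298.2    1.1 -159.3] turn first -0.0006 tilt [-0.e+00 -1.e+00  1.e-04]
```

Call:
{"fn": "drive_tool", "kwargs": {
  "targets": [
    [[1,2,0,-5,0],[1,5,0,-11,0],[1,9,0,-16,0],[1,13,0,-19,0],[1,17,0,-19,0],[1,20,0,-19,0],[1,22,0,-18,0],[1,24,0,-16,0],[1,26,0,-13,0],[1,27,0,-10,0],[1,27,0,-7,0],[1,26,0,-4,0],[1,24,0,-2,0],[1,20,0,0,0],[1,15,0,0,0],[1,10,0,0,0],[1,6,0,0,0],[1,3,0,0,0],[1,1,0,0,0],[1,0,0,0,0]]
  ]
}}

```text
clock: 26.78
eef_pos: [0.6208, -0.0188, 0.292]
ee_rot: [[0.068, -0.0, -0.998], [0.998, -0.0, 0.068], [-0.0, -1.0, 0.0]]
contact_force: [-0.1, -0.3, -6.1]
grip_width: 0.0269
```

```bash
python3 go.py .621 -.017 .206; python3 - <<'E'
from workcell import *
import cv2
cv2.imwrite("pics/w11.png",camera("wrist")["pixels"])
E
```

```text
t 26.78 p [ 0.6208 -0.0188  0.292 ] hdg 86.13 F [-0.07 -0.25 -6.1 ] w 0.0269 -> mm [ 1.8 86.  -0.1] turn first -0.0013 tilt [-2.e-04 -1.e+00  0.e+00]
```

View pics/w11.png

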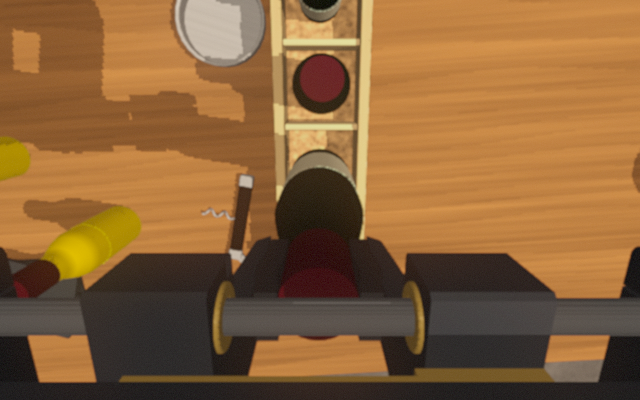

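b is over cell 3, with divider 2–3 at row 127 just in front of its foot. I'll lower it to about 36 mm.

Call:
{"fn": "drive_tool", "kwargs": {
  "targets": [
    [[1,0.8,4,0,0],[1,0.5,10,0,0],[1,0,15,0,0],[1,0,16,0,0],[1,0,14,0,0],[1,0,11,0,0],[1,0,7,0,0],[1,0,4,0,0],[1,0,2,0,0],[1,0,1,0,0],[1,0,0,0,0],[1,0,0,0,0]]
  ]
}}

```text
clock: 27.83
eef_pos: [0.621, -0.0169, 0.2086]
ee_rot: [[0.067, 0.001, -0.998], [0.998, -0.0, 0.067], [-0.0, -1.0, -0.001]]
contact_force: [0.1, -0.4, -5.0]
grip_width: 0.0268
```

Call:
{"fn": "drive_tool", "kwargs": {
  "targets": [
    [[1,0,1.5,0,0],[1,0,1.5,0,0],[1,0,1,0,0],[1,0,1,0,0],[1,0,0,0,0]]
  ]
}}

```text
clock: 28.25
eef_pos: [0.6207, -0.0169, 0.2028]
ee_rot: [[0.067, -0.0, -0.998], [0.998, 0.0, 0.067], [0.0, -1.0, 0.0]]
contact_force: [-0.1, 0.3, -6.1]
grip_width: 0.0267
```

Call:
{"fn": "drive_tool", "kwargs": {
  "targets": [
    [[1,0,1,0,0],[1,0,1,0,0],[1,0,1,0,0],[1,0,0,0,0]]
  ]
}}

```text
clock: 28.58
eef_pos: [0.6207, -0.0169, 0.1998]
ee_rot: [[0.067, -0.0, -0.998], [0.998, 0.0, 0.067], [0.0, -1.0, 0.0]]
contact_force: [1.0, 0.2, -5.5]
grip_width: 0.0269
```

Call:
{"fn": "drive_tool", "kwargs": {
  "targets": [
    [[1,0,1,0,0],[1,0,1,0,0],[1,0,1,0,0],[1,0,0,0,0]]
  ]
}}

```text
clock: 28.92
eef_pos: [0.6207, -0.0169, 0.1968]
ee_rot: [[0.067, -0.0, -0.998], [0.998, 0.0, 0.067], [0.0, -1.0, 0.0]]
contact_force: [-0.0, 0.8, -6.6]
grip_width: 0.0269
```

Call:
{"fn": "drive_tool", "kwargs": {
  "targets": [
    [[1,0,1,0,0],[1,0,1,0,0],[1,0,1,0,0],[1,0,0,0,0]]
  ]
}}

```text
clock: 29.25
eef_pos: [0.6207, -0.0169, 0.1938]
ee_rot: [[0.067, -0.0, -0.998], [0.998, 0.0, 0.067], [0.0, -1.0, 0.0]]
contact_force: [-0.2, 0.3, -6.2]
grip_width: 0.0269
```

Call:
{"fn": "drive_tool", "kwargs": {
  "targets": [
    [[1,0,1,0,0],[1,0,1,0,0],[1,0,1,0,0],[1,0,0,0,0]]
  ]
}}

```text
clock: 29.58
eef_pos: [0.6208, -0.0169, 0.1909]
ee_rot: [[0.067, -0.0, -0.998], [0.998, 0.0, 0.067], [0.0, -1.0, 0.0]]
contact_force: [0.1, -0.3, -5.6]
grip_width: 0.0269
```

Call:
{"fn": "drive_tool", "kwargs": {
  "targets": [
    [[1,0,1,0,0],[1,0,1,0,0],[1,0,0,0,0]]
  ]
}}

```text
clock: 29.83
eef_pos: [0.6214, -0.0169, 0.1907]
ee_rot: [[0.067, 0.003, -0.998], [0.998, -0.001, 0.067], [-0.0, -1.0, -0.003]]
contact_force: [-0.8, 1.6, 4.4]
grip_width: 0.0269
```

Contact at foot height 19.7 mm. I'll ease off and release.

Call:
{"fn": "drive_tool", "kwargs": {
  "targets": [
    [[1,0,-0.8,0,0],[1,0,0,0,0],[0.8,0,0,0,0],[0.6,0,0,0,0],[0.4,0,0,0,0],[0.2,0,0,0,0],[0,0,0,0,0],[-1,0,0,0,0],[-1,0,0,0,0],[-1,0,0,0,0],[-1,0,0,0,0],[-1,0,0,0,0],[-1,0,0,0,0]]
  ]
}}

```text
clock: 30.92
eef_pos: [0.6208, -0.0169, 0.1898]
ee_rot: [[0.067, -0.0, -0.998], [0.998, 0.0, 0.067], [-0.0, -1.0, 0.0]]
contact_force: [0.0, 0.2, -0.3]
grip_width: 0.0778
```

```bash
python3 - <<'E'
from workcell import *
import cv2
cv2.imwrite("pics/w12.png",camera("wrist")["pixels"])
E
```

```text
(no output)
```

View pics/w12.png

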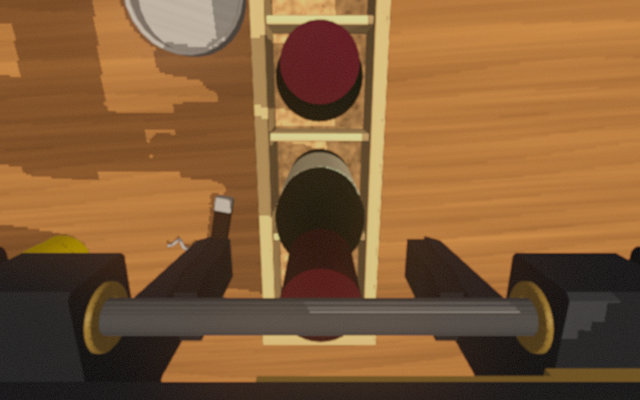

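b stands in cell 3 with its cap at (320,285). I'll raise and go to a.

Call:
{"fn": "drive_tool", "kwargs": {
  "targets": [
    [[-1,0,-10,0,0],[-1,0,-25,0,0],[-1,0,-35,0,0],[-1,0,-35,0,0],[-1,0,-30,0,0],[-1,0,-15,0,0],[-1,0,-5,0,0],[-1,0,0,0,0]]
  ]
}}

```text
clock: 31.63
eef_pos: [0.6209, -0.0169, 0.3462]
ee_rot: [[0.067, 0.002, -0.998], [0.998, -0.001, 0.067], [-0.0, -1.0, -0.002]]
contact_force: [0.3, -0.7, -0.0]
grip_width: 0.0883
```

```bash
python3 go.py .427 .2763 .345
```

```text
t 31.63 p [ 0.6209 -0.0169  0.3462] hdg 86.18 F [ 0.29 -0.65 -0.01] w 0.0883 -> mm [279.6   0.6 213. ] turn first -0.0004 tilt [-4.0e-04 -1.0e+00 -2.5e-03]
```

Call:
{"fn": "drive_tool", "kwargs": {
  "targets": [
    [[-1,10,0,7,0],[-1,22,0,17,0],[-1,30,0,23,0],[-1,30,0,23,0],[-1,30,0,23,0],[-1,30,0,23,0],[-1,30,0,23,0],[-1,30,0,23,0],[-1,27,0,21,0],[-1,20,0,15,0],[-1,13,0,10,0],[-1,6,0,4,0],[-1,2,0,1,0],[-1,0,0,0,0],[-1,0,0,0,0]]
  ]
}}

```text
clock: 32.88
eef_pos: [0.4273, 0.2761, 0.3443]
ee_rot: [[0.067, -0.001, -0.998], [0.998, -0.001, 0.067], [-0.001, -1.0, 0.001]]
contact_force: [-0.3, 0.3, 0.9]
grip_width: 0.088
```

```bash
python3 go.py .427 .2763 .202; python3 - <<'E'
from workcell import *
from h import *
W=camera("wrist")
cv2.imwrite("pics/w13.png",W["pixels"])
print(proj(W,[.427,.2763,.242]))
E
```

```text
t 32.88 p [0.4273 0.2761 0.3443] hdg 86.13 F [-0.3   0.33  0.87] w 0.088 -> mm [  0.3 142.3   0.2] turn first -0.0012 tilt [-6.e-04 -1.e+00  8.e-04]
[[319.57609921 196.56358143]]
```

View pics/w13.png

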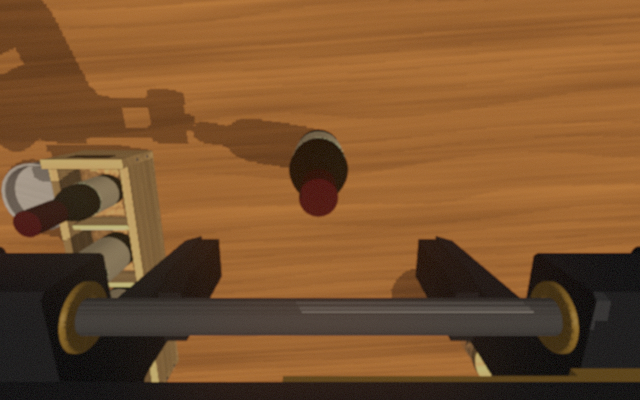

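a's cap is at (318,196), as predicted. I'll descend and grip at 50 N.

Call:
{"fn": "drive_tool", "kwargs": {
  "targets": [
    [[-1,0,10,0,0],[-1,0,22,0,0],[-1,0,28,0,0],[-1,0,28,0,0],[-1,0,23,0,0],[-1,0,16,0,0],[-1,0,10,0,0],[-1,0,4,0,0],[-1,0,2,0,0],[-1,0,0,0,0],[-1,0,0,0,0]]
  ]
}}

```text
clock: 33.85
eef_pos: [0.4274, 0.2766, 0.2025]
ee_rot: [[0.067, 0.001, -0.998], [0.998, 0.0, 0.067], [0.0, -1.0, -0.001]]
contact_force: [1.4, 0.9, -0.5]
grip_width: 0.0877
```

```bash
python3 go.py .427 .2763 .202; python3 - <<'E'
from workcell import *
import cv2
cv2.imwrite("pics/w14.png",camera("wrist")["pixels"])
E
```

```text
t 33.85 p [0.4274 0.2766 0.2025] hdg 86.15 F [ 1.45  0.94 -0.46] w 0.0877 -> mm [-0.3  0.5  0.4] turn first -0.0009 tilt [ 4.0e-04 -1.0e+00 -1.1e-03]
```

View pics/w14.png

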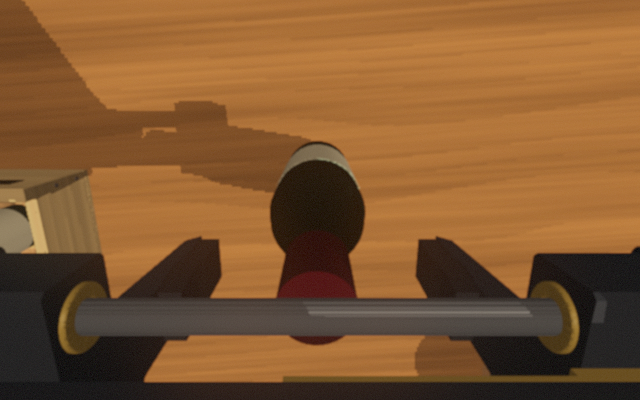

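a's neck is centred at (317,288), so I'll close.

Call:
{"fn": "drive_tool", "kwargs": {
  "targets": [
    [[-0.3,0,0,0,0],[0,0,0,0,0],[0.2,0,0,0,0],[0.4,0,0,0,0],[0.6,0,0,0,0],[1,0,0,0,0],[1,0,0,0,0],[1,0,0,0,0],[1,0,0,0,0],[1,0,0,0,0],[1,0,0,0,0],[1,0,0,0,0],[1,0,0,0,0]]
  ],
  "newtons": 52
}}

```text
clock: 34.98
eef_pos: [0.427, 0.2766, 0.2018]
ee_rot: [[0.067, -0.0, -0.998], [0.998, -0.0, 0.067], [-0.0, -1.0, 0.0]]
contact_force: [0.1, -1.7, 0.4]
grip_width: 0.0267
```

Call:
{"fn": "drive_tool", "kwargs": {
  "targets": [
    [[1,0,-3,0,0],[1,0,-8,0,0],[1,0,-14,0,0],[1,0,-18,0,0],[1,0,-18,0,0],[1,0,-18,0,0],[1,0,-14,0,0],[1,0,-9,0,0],[1,0,-5,0,0],[1,0,-3,0,0],[1,0,0,0,0]]
  ]
}}

```text
clock: 35.9
eef_pos: [0.4269, 0.2767, 0.3117]
ee_rot: [[0.067, -0.0, -0.998], [0.998, -0.0, 0.067], [-0.0, -1.0, 0.0]]
contact_force: [0.5, 0.2, -6.7]
grip_width: 0.0265
```

```bash
python3 go.py .7025 -.0225 .312; python3 - <<'E'
from workcell import *
import cv2
cv2.imwrite("pics/s15.png",camera("scene")["pixels"])
E
```

```text
t 35.9 p [0.4269 0.2767 0.3117] hdg 86.17 F [ 0.48  0.21 -6.73] w 0.0265 -> mm [-280.1   -0.4 -295. ] turn first -0.0005 tilt [-1.e-04 -1.e+00  5.e-04]
```

View pics/s15.png

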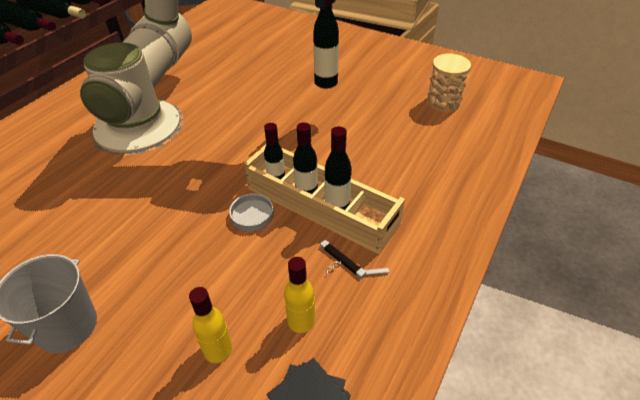

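The three placed bottles stand in order and a is held with its foot at .11. I'll carry it round, moving in x first so it keeps clear of b.

Call:
{"fn": "drive_tool", "kwargs": {
  "targets": [
    [[1,0,0,-4,0],[1,-1,0,-9,0],[1,-2,0,-14,0],[1,-4,0,-19,0],[1,-6,0,-22,0],[1,-8,0,-24,0],[1,-10,0,-24,0],[1,-12,0,-24,0],[1,-14,0,-23,0],[1,-15,0,-22,0],[1,-16,0,-21,0],[1,-17,0,-19,0],[1,-18,0,-17,0],[1,-18,0,-15,0],[1,-18,0,-12,0],[1,-18,0,-10,0],[1,-18,0,-7,0],[1,-18,0,-4,0],[1,-17,0,-3,0],[1,-14,0,-2,0]]
  ]
}}

```text
clock: 37.62
eef_pos: [0.7055, 0.0115, 0.3107]
ee_rot: [[0.068, -0.001, -0.998], [0.998, -0.0, 0.068], [-0.0, -1.0, 0.001]]
contact_force: [-0.3, 0.4, -7.9]
grip_width: 0.0267
```

```bash
python3 go.py .7025 -.0225 .312
```

```text
t 37.62 p [0.7055 0.0115 0.3107] hdg 86.12 F [-0.31  0.43 -7.93] w 0.0267 -> mm [-34.1  -1.3   0.7] turn first -0.0014 tilt [-2.0e-04 -1.0e+00  1.4e-03]
```

Call:
{"fn": "drive_tool", "kwargs": {
  "targets": [
    [[1,-11,0,0,0],[1,-9,0,0,0],[1,-7,0,0,0],[1,-4,0,0,0],[1,-2,0,0,0],[1,0,0,0,0],[1,0,0,0,0]]
  ]
}}

```text
clock: 38.2
eef_pos: [0.7028, -0.0188, 0.3119]
ee_rot: [[0.066, 0.0, -0.998], [0.998, 0.0, 0.066], [0.0, -1.0, -0.0]]
contact_force: [0.2, 0.3, -7.0]
grip_width: 0.027
```

```bash
python3 go.py .7025 -.0225 .238; python3 - <<'E'
from workcell import *
from h import *
W=camera("wrist")
cv2.imwrite("pics/w16.png",W["pixels"])
cv2.imwrite("pics/s16.png",cv2.resize(camera("scene")["pixels"][60:260,230:430],None,fx=3,fy=3))
E
```

```text
t 38.2 p [ 0.7028 -0.0188  0.3119] hdg 86.21 F [ 0.16  0.34 -7.02] w 0.027 -> mm [-3.8 73.9  0. ] turn first 0.0002 tilt [ 2.e-04 -1.e+00 -1.e-04]
```

View pics/w16.png

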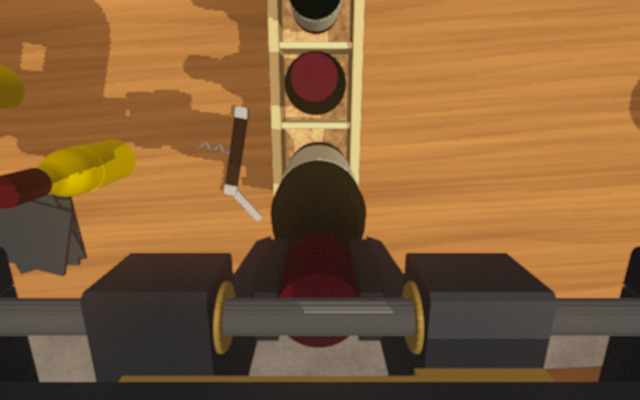

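View pics/s16.png

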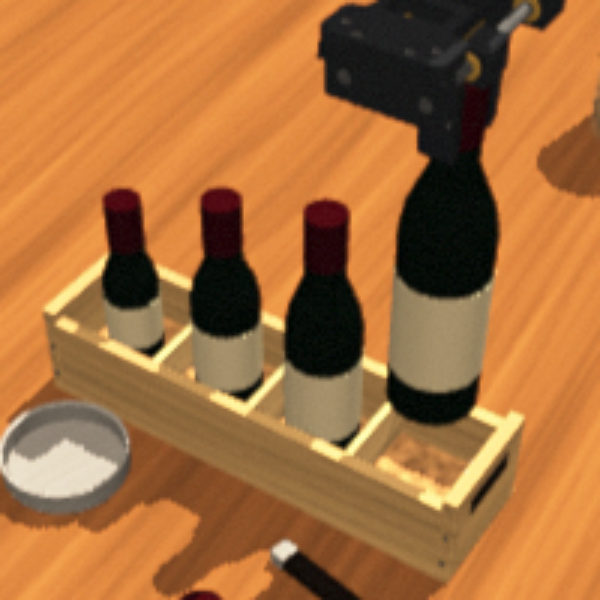

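```bash
python3 - <<'E'
from workcell import *
from h import *
W=camera("wrist")
for u in((282,126),(351,126)): print("div34",onz(W,u,.062).round(4))
for u in((273,150),(282,150),(351,150),(361,150)): print("side",onz(W,u,.07).round(4))
S=camera("scene")
print(proj(S,[[.7025,-.0225,.062]])) 
f=lambda x,y:(x/3+230,y/3+60)
print("far end rim", onz(S,f(447,502),.08).round(4), onz(S,f(519,418),.08).round(4))
E
```

```text
div34 [ 0.6603 -0.0566  0.062 ]
div34 [0.6652 0.019  0.062 ]
side [ 0.6848 -0.0679  0.07  ]
side [ 0.6855 -0.0581  0.07  ]
side [0.6904 0.0173 0.07  ]
side [0.6911 0.0282 0.07  ]
[[370.53933357 209.02558409]]
far end rim [ 0.7437 -0.0731  0.08  ] [0.7541 0.0184 0.08  ]
```

The divider and rim give cell 4's middle as (.7025,-.0215). I'll shift by -3 mm and lower.

Call:
{"fn": "drive_tool", "kwargs": {
  "targets": [
    [[1,-1.5,3,0,0],[1,-1,6,0,0],[1,-0.5,10,0,0],[1,0,13,0,0],[1,0,13,0,0],[1,0,11,0,0],[1,0,9,0,0],[1,0,5,0,0],[1,0,3,0,0],[1,0,1,0,0],[1,0,0,0,0],[1,0,0,0,0]]
  ]
}}

```text
clock: 39.4
eef_pos: [0.7028, -0.0224, 0.2385]
ee_rot: [[0.067, 0.001, -0.998], [0.998, -0.0, 0.067], [-0.0, -1.0, -0.001]]
contact_force: [0.1, 0.7, -6.4]
grip_width: 0.0266
```

Call:
{"fn": "drive_tool", "kwargs": {
  "targets": [
    [[1,0,1.5,0,0],[1,0,1.5,0,0],[1,0,1,0,0],[1,0,1,0,0],[1,0,0,0,0]]
  ]
}}

```text
clock: 39.82
eef_pos: [0.7026, -0.0223, 0.2325]
ee_rot: [[0.067, -0.0, -0.998], [0.998, 0.0, 0.067], [0.0, -1.0, 0.0]]
contact_force: [-0.0, -0.3, -8.3]
grip_width: 0.0266
```

Call:
{"fn": "drive_tool", "kwargs": {
  "targets": [
    [[1,0,1,0,0],[1,0,1,0,0],[1,0,1,0,0],[1,0,0,0,0]]
  ]
}}

```text
clock: 40.15
eef_pos: [0.7025, -0.0223, 0.2295]
ee_rot: [[0.067, -0.0, -0.998], [0.998, 0.0, 0.067], [0.0, -1.0, 0.0]]
contact_force: [0.7, -0.3, -7.3]
grip_width: 0.0263
```

Call:
{"fn": "drive_tool", "kwargs": {
  "targets": [
    [[1,0,1,0,0],[1,0,1,0,0],[1,0,1,0,0],[1,0,0,0,0]]
  ]
}}

```text
clock: 40.48
eef_pos: [0.7026, -0.0223, 0.2265]
ee_rot: [[0.067, -0.0, -0.998], [0.998, 0.0, 0.067], [0.0, -1.0, 0.0]]
contact_force: [0.4, 0.3, -7.3]
grip_width: 0.0266
```

Call:
{"fn": "drive_tool", "kwargs": {
  "targets": [
    [[1,0,1,0,0],[1,0,1,0,0],[1,0,1,0,0],[1,0,0,0,0]]
  ]
}}

```text
clock: 40.82
eef_pos: [0.7029, -0.0225, 0.2254]
ee_rot: [[0.067, 0.003, -0.998], [0.998, -0.001, 0.067], [-0.0, -1.0, -0.003]]
contact_force: [-1.2, 0.4, 3.8]
grip_width: 0.0268
```

Contact at foot height 23.6 mm with no side force. I'll ease off and release.

Call:
{"fn": "drive_tool", "kwargs": {
  "targets": [
    [[1,0,-0.8,0,0],[1,0,0,0,0],[0.8,0,0,0,0],[0.6,0,0,0,0],[0.4,0,0,0,0],[0.2,0,0,0,0],[0,0,0,0,0],[-1,0,0,0,0],[-1,0,0,0,0],[-1,0,0,0,0],[-1,0,0,0,0],[-1,0,0,0,0],[-1,0,0,0,0],[-1,0,0,0,0]]
  ]
}}

```text
clock: 41.98
eef_pos: [0.7026, -0.0223, 0.2246]
ee_rot: [[0.067, -0.0, -0.998], [0.998, -0.0, 0.067], [-0.0, -1.0, 0.0]]
contact_force: [-0.1, -1.0, 0.3]
grip_width: 0.0852
```

```bash
python3 - <<'E'
from workcell import *
import cv2
cv2.imwrite("pics/w17.png",camera("wrist")["pixels"])
E
```

```text
(no output)
```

View pics/w17.png

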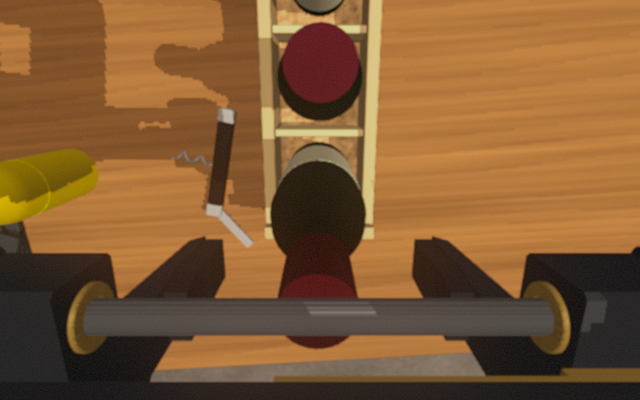

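Call:
{"fn": "drive_tool", "kwargs": {
  "targets": [
    [[-1,0,-5,0,0],[-1,0,-12,0,0],[-1,0,-20,0,0],[-1,0,-20,0,0],[-1,0,-15,0,0],[-1,0,-8,0,0],[-1,0,0,0,0]]
  ]
}}

```text
clock: 42.62
eef_pos: [0.7029, -0.0224, 0.3068]
ee_rot: [[0.067, 0.004, -0.998], [0.998, -0.001, 0.067], [-0.001, -1.0, -0.004]]
contact_force: [0.3, -0.3, -0.3]
grip_width: 0.0882
```

Call:
{"fn": "drive_tool", "kwargs": {
  "targets": [
    [[-1,0,-5,10,0],[-1,0,-5,20,0],[-1,0,-5,30,0],[-1,0,0,30,0],[-1,0,0,30,0],[-1,0,0,30,0],[-1,0,0,30,0],[-1,0,0,30,0],[-1,0,0,30,0],[-1,0,0,20,0],[-1,0,0,10,0],[-1,0,0,0,0],[-1,0,0,0,0],[-1,0,0,0,0]]
  ]
}}

```text
clock: 43.78
eef_pos: [0.4342, -0.0046, 0.3192]
ee_rot: [[0.067, -0.0, -0.998], [0.998, 0.0, 0.067], [0.0, -1.0, 0.0]]
contact_force: [0.5, -0.2, 0.1]
grip_width: 0.0881
```

```bash
python3 - <<'E'
from workcell import *
from h import *
S=camera("scene");T=camera("top")
cv2.imwrite("pics/s18.png",cv2.resize(S["pixels"][60:290,200:430],None,fx=2.6,fy=2.6))
cv2.imwrite("pics/t18.png",cv2.resize(T["pixels"][110:290,270:400],None,fx=3.3,fy=3.3))
for n,x,y,z,h in(("a",.7026,-.0223,.0236,.242),("b",.6208,-.0169,.0197,.208),("c",.539,-.0112,.029,.175),("d",.4571,-.0067,.0295,.14)):
    print(n,"scene crop",((proj(S,[x,y,z+h])[0]-(200,60))*2.6).round(0),"top crop",((proj(T,[x,y,z+h])[0]-(270,110))*3.3).round(0))
s=state();print(s["contact_force"],s["grip_width"],s["eef_pos"])
E
```

```text
a scene crop [464. 180.] top crop [157.  62.]
b scene crop [359. 184.] top crop [146. 202.]
c scene crop [267. 172.] top crop [135. 332.]
d scene crop [184. 173.] top crop [127. 458.]
[-0.57166201 -0.58803679 -0.34922242] 0.08826061691857984 [ 0.43413777 -0.00453427  0.31918106]
```

View pics/s18.png

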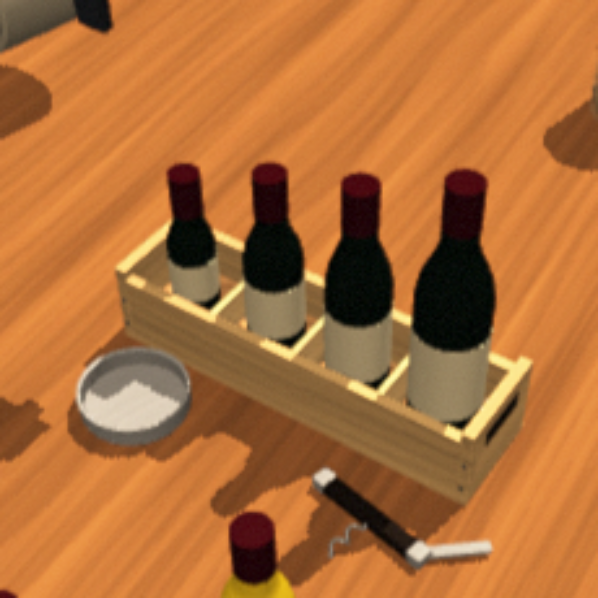

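View pics/t18.png

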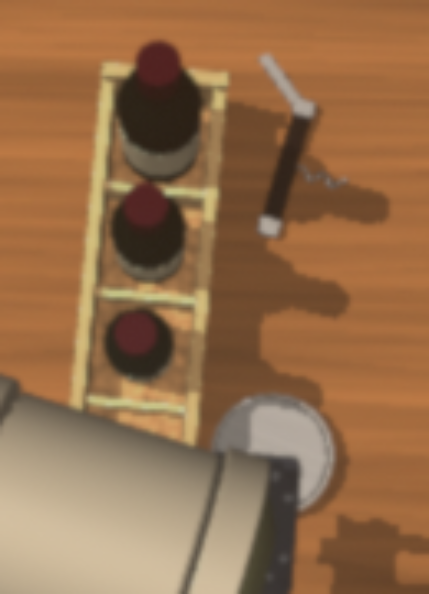

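All four stand upright in order. In the scene view the cap tops are at (464,182), (360,184), (269,172) and (184,173), against predictions of (464,180), (359,184), (267,172) and (184,173). The corkscrew and coaster have not moved, so I'll hand in.

```bash
python3 -c "
from workcell import *
print(hand_in())"
```

```text
the job is handed in; nothing more can be done
None
```

I packed all four bottles upright in the case and handed the job in at about 44 s of the 109 s allowed; `hand_in()` reports no verdict. The corkscrew lies at the far end, so a went to cell 4, b to cell 3, c to cell 2 and d to cell 1. I lowered each bottle until I felt contact, then eased off and released it.

**Last checks:**
- **Bottles:** in the final scene picture all four cap tops were within about 1 px of where they should be. The top view agreed for a, b and c; the arm hid d there. All stood upright.
- **Pads:** contact came at about 30 mm (d), 29 mm (c), 20 mm (b) and 24 mm (a), all within the 10–30 mm range given.
- **Other objects:** I saw no movement of the corkscrew, the coaster or the yellow bottles. I checked this by eye and did not measure it.
- **Robot:** the gripper is open, clear of everything, and reads about zero force.

**What went less well:** while placing d I sent three lowering steps at once, and it pressed its pad with about 46 N, against the 60 N limit. I unloaded it before release and placed the other three with single steps, reading under about 6 N. The top-view estimate of the case's length also came out about 4 mm short (342 mm against 346 mm), so I refined the cell positions with the wrist camera.

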